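# Charge a grinding jar with the ball scoop

### The arm

A 6-joint arm with a two-finger parallel gripper is mounted at the origin on the work surface. World frame = base frame: x ahead of the robot, y to its left, z up, the work surface at z = 0. Lengths are in m, angles in rad, forces in N, time in s.
With the tool pointing down it reaches from about 0.275 to 0.75 m from the base axis. Payload 10.2 kg.
Tool frame: the origin (TCP) lies at the very end of the fingers, on their centre line; the grasp point (between the pads) lies 19 mm behind it; y points along the fingers, x is the direction in which the jaws open and shut, and the axes are right-handed (so a half turn about y gives the same grasp; the last joint's range is limited). The gripper opens to 88 mm and grips with 3 to 60 N. Pads are 18 mm wide; open, the fingers measure 123 mm over their backs; the gripper's body (75 mm by 187 mm) begins 45 mm behind the grasp point.
Start: joints at [0.905, 0.313, 1.498, -0, 1.331, -0.223], TCP at [0.225, 0.474, 0.239] pointing down, gripper open.
Joint ranges: [-2.94, 2.94], [-0.97, 2.17], [0.19, 2.56], [-1.23, 4.37], [0.02, 3.11], [-2.88, 2.88]. Speed limits (rad/s): [2.39, 2.39, 3.01, 3.14, 3.14, 3.14].

### API

Orientations are given as a rotation vector (axis times angle).
In Python, from station import robot gives the robot as it stands.
- The arm moves only by the tool jog_arm, never from a script. Its arguments are lists of equal length, an entry for each row: "linear": the shift along the world's x, y, z in mm, a list of three; "turn": the turn about the world's z in degrees. A call has 1 to 20 rows; each row is the pose to reach, as a shift and turn from the pose commanded when the call began; what a row does not reach only later rows make up. A row lasts 1/12 s, in which the tool goes at most 41.7 mm and 7.16 degrees, less where a joint would pass 70% of its speed; a pose out of reach is approached as far as the arm can. A call with a gripper value outside its range is refused whole. "hand" is the finger opening in mm, from 0 to 88.1, set as the call begins (left out, the last holds). The fingers move at their own pace and stop on an object; "force" is the grip in N (left out, the last holds). Time passes only in rows, so rows that repeat a pose let the fingers close. It gives the time, the measured TCP pose, the force and the opening at its end, in the units of the state.
- robot.sense(): the state, without advancing time (a new reading comes with each control period).
- robot.capture(name): name is "side" or "top"; returns the picture (400x640x3 uint8, red, green, blue); there is no depth.
- robot.camera_info(name): a dict with "camera_matrix" (3x3 intrinsics, pixels), "distortion" ([k1, k2, p1, p2, k3] as OpenCV has them; the pictures are not rectified), "view" (4x4, takes a point from world to camera coordinates). Camera axes: x right, y down, z forward; pixel columns grow to the right and rows downward; lengths in m; the calibration is good to about 2 mm. A picture is of the moment at which its call begins. camera_info takes no time and is no camera call.
- robot.finish_job(): hands the job in, once; it reports no verdict.
Trained networks look in the newest picture that a camera, given by its name, has taken for a name from the list of things; names that differ only in an ending like _2 or _b are one class to them, and where a whole thing is asked for, a point or a joint stands for the part that bears it (a point fixed in the world has none). Each returns a list of dicts, best first, with "score" (0 to 1); they miss things now and then, are a little off and sometimes report something else, mostly with a low value. They report only what shows in the picture. A call takes as long as a camera call. They do not tell look-alikes from the thing itself.
- robot.spot_in(camera, name): "location" ([row, column] in pixels, amid what is visible of it).
- robot.masks_of(camera, name): "mask" (400x640 bool, what is visible of it) and "location" ([row, column] in pixels, amid what is visible of it).
The state is a dict: "time_s": time; "q": joint angles; "joint_velocities": joint speeds; "tau": joint torques, N m; "eef_pos": TCP position; "orientation": TCP orientation; "ft_force": force on the tool from outside, world axes, zero at the start; "moment": the same for the moment, N m; "gripper_width": finger opening in m.
Only numpy, scipy, OpenCV 4.12 (cv2) and the standard library are available. Lean on these libraries where they do the work, as an engineer would, in place of code of your own. Each camera call takes 0.05 s, during which the arm holds its last target.

### The job

Draw the scoop out from under the low shelf by its bowl and set it down flat on the open bench clear of the shelf, then take it by its blue handle, scoop up grinding balls from the white tray and tip at least three of them into the steel jar. Never touch the balls with the gripper and let none end up on the bench: the rest stay in the tray. Finish with the scoop laid flat on the bench again, and leave the beaker, spatula and dish where they are.

Things in the scene. Friction and masses are not known exactly. Their poses are not given: they have to be found in the camera images.
- scoop_bowl (a point): steel hand scoop: open-topped box bowl, outside 85 long (x) x 60 wide (y) x 30 high, floor and walls 2 thick, open at the nose (-x end), where the flat floor runs on as a 22.5 lip beyond the front ends of the side walls (side walls from x = -20 to 42.5); it starts lying flat with its floor on the bench; about 0.13 kg. This point: centre of the bowl, 15 above its underside; the nose lip is at x = -42.5, z = -15. x points from the nose to the handle, z up out of the bowl
- scoop_grip (a point): middle of the scoop's blue level handle, a bar 98 long x 14 wide x 14 high, same axes as the bowl; it lies 105 behind (+x) and 35 above the bowl centre, so 50 above the scoop's underside; the bar runs from x = -45 to +53 about this point, joined to the bowl by a slanted neck. At the start the handle is under the shelf and only the bowl sticks out
- shelf: fixed white low shelf, 300 (x) x 160 (y); board from 85 to 93 above the bench on a full-depth panel at each x end, open at front (-y) and back, things standing on it up to 156 high. Origin on the bench under its centre; the front edge, over which the bowl sticks out, is at y = -80
- shelf_edge (a point): middle of the lower front edge of that shelf board, 85 above the bench; -y points out over the open bench, x along the edge
- tray: fixed white plastic tray, outside 208 (x) x 76 (y), walls 4 thick rising 26 above the bench except the -x end wall, the backstop, which rises 44; floor 8 above the bench, inside 200 x 68. Origin on the bench under its centre. The balls start in its -x half, the +x half is empty
- jar_rim (a point): centre of the mouth of the fixed steel grinding jar: inside diameter 98, outside 108, rim 70 above the bench, inner floor 52 below this point; it stands on a grey square base of 125 sides, 12 high. z up
- ball0_center (a point): cream ceramic grinding ball 1 of 5, diameter 20, 25 g, glazed (slippery), rolls freely; point at its centre
- ball1_center (a point): cream ceramic grinding ball 2 of 5, diameter 20, 25 g, glazed (slippery), rolls freely; point at its centre
- ball2_center (a point): cream ceramic grinding ball 3 of 5, diameter 20, 25 g, glazed (slippery), rolls freely; point at its centre
- ball3_center (a point): cream ceramic grinding ball 4 of 5, diameter 20, 25 g, glazed (slippery), rolls freely; point at its centre
- ball4_center (a point): cream ceramic grinding ball 5 of 5, diameter 20, 25 g, glazed (slippery), rolls freely; point at its centre
- beaker: clear glass beaker, diameter 64, 80 high, bystander; origin at its underside
- spatula: steel lab spatula 155 long, 16 wide, with a wooden grip, lying flat, bystander; origin under its middle
- dish: small white dish, diameter 70, 16 high, bystander; origin at its underside
Not all that is in view belongs to the job. Leave any pink or turquoise look-alike of the part that bears scoop_bowl alone.

How it is judged:
By the outcome, as a careful person would: the job done as asked, in the order asked, and still so for the second after the job is handed in, with the robot touching nothing.
It also fails if it takes over 72 s, if anything falls off the work surface, if the arm or the gripper's body presses on something with over 40 N, if the wrist force passes 120 N, or if a joint passes its speed limit or range.

## Working session

There is one attempt and no reset: what is moved stays moved. The work goes in short steps, Python scripts to look and compute and a tool call to move; the robot and the scene stay as the last step left them, time stands still between calls to the robot, and variables do not carry over. Pictures are saved under pics/ and viewed, and the job is handed in when it is done.

Besides the shell and the picture viewer there is one more tool, called after "Call:" in YAML: its name, and indented under it one key for each argument. jog_arm: Moves the arm, as the interface text tells. Its arguments: {"type":"object","properties":{"linear":{"type":"array"},"turn":{"type":"array"},"hand":{"type":"number"},"force":{"type":"number"}},"required":["linear","turn"]}

```bash
ls; mkdir -p pics; python3 - <<'E'
from station import robot
import cv2
print(robot.sense())
for n in("side","top"):
    im=robot.capture(n); cv2.imwrite(f"pics/{n}0.png",im[:,:,::-1]); i=robot.camera_info(n); print(n,i)
E
```

```text
pics
{'time_s': 0.0, 'q': array([ 9.04621463e-01,  3.13436050e-01,  1.49840618e+00, -1.39240430e-05,
        1.33096202e+00, -2.23416378e-01]), 'joint_velocities': array([-0.00077465, -0.00112603, -0.00094251, -0.00084639,  0.00078886,
       -0.000901  ]), 'tau': array([ 5.63129979e-04, -4.02222562e+01, -2.52261221e+01,  6.94152410e-02,
        3.54143442e-02, -1.24773715e-04]), 'eef_pos': array([0.22480489, 0.47418162, 0.23817983]), 'orientation': array([-1.38714555, -0.87630928,  0.87817584]), 'ft_force': array([ 0.38328036, -0.86206226, -0.37346116]), 'moment': array([ 0.04360126, -0.01839646, -0.01410332]), 'gripper_width': 0.08807076019090722}
side {'camera_matrix': array([[451.20767332,   0.        , 318.94742947],
       [  0.        , 451.20767332, 204.02368993],
       [  0.        ,   0.        ,   1.        ]]), 'distortion': array([-0.01564402,  0.        ,  0.        ,  0.        ,  0.        ]), 'view': array([[-0.99160101, -0.12920479, -0.00579303,  0.53507943],
       [-0.09217583,  0.73741748, -0.66911813, -0.00514256],
       [ 0.09072515, -0.66296424, -0.74313348,  1.35148358],
       [ 0.        ,  0.        ,  0.        ,  1.        ]])}
top {'camera_matrix': array([[493.79411854,   0.        , 315.78691731],
       [  0.        , 493.79411854, 202.24291552],
       [  0.        ,   0.        ,   1.        ]]), 'distortion': array([-0.00695908,  0.        ,  0.        ,  0.        ,  0.        ]), 'view': array([[-0.0209729 , -0.99974668,  0.0081682 ,  0.16428992],
       [-0.98385068,  0.01918545, -0.17795999,  0.52686157],
       [ 0.1777582 , -0.01176862, -0.98400382,  1.68156693],
       [ 0.        ,  0.        ,  0.        ,  1.        ]])}
```

View pics/side0.png

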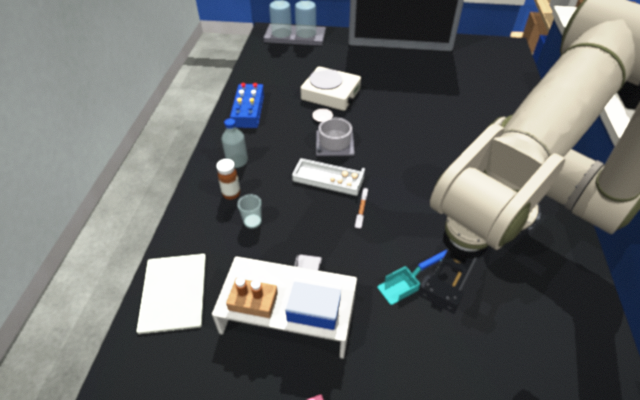

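View pics/top0.png

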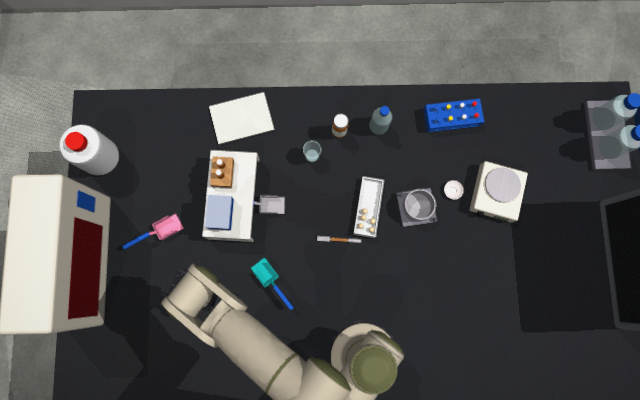

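```bash
cat > h.py <<'E'
import numpy as np,cv2
from station import robot
I={n:robot.camera_info(n) for n in("side","top")}
def ray(c,rc):
    i=I[c];K=i["camera_matrix"];p=cv2.undistortPoints(np.array([[[rc[1],rc[0]]]],float),K,i["distortion"])[0,0]
    V=i["view"];R=V[:3,:3];o=-R.T@V[:3,3];d=R.T@np.array([p[0],p[1],1]);return o,d/np.linalg.norm(d)
def onz(c,rc,z):
    o,d=ray(c,rc);return o+d*(z-o[2])/d[2]
def tri(rc1,rc2):
    (o1,d1),(o2,d2)=ray("top",rc1),ray("side",rc2)
    A=np.stack([d1,-d2],1);s=np.linalg.lstsq(A,o2-o1,rcond=None)[0]
    a=o1+s[0]*d1;b=o2+s[1]*d2;return (a+b)/2,np.linalg.norm(a-b)
def proj(c,P):
    i=I[c];V=i["view"];rv=cv2.Rodrigues(V[:3,:3])[0]
    return cv2.projectPoints(np.asarray(P,float).reshape(-1,1,3),rv,V[:3,3],i["camera_matrix"],i["distortion"])[0][:,0]
def shot(c,name,box=None,scale=1,draw=None):
    im=robot.capture(c)[:,:,::-1].copy()
    return crop(im,name,box,scale)
def crop(im,name,box,scale):
    if box: r0,r1,c0,c1=box; im=im[r0:r1,c0:c1]
    im=cv2.resize(im,None,fx=scale,fy=scale,interpolation=cv2.INTER_CUBIC); cv2.imwrite(f"pics/{name}.png",im);return im
E
python3 - <<'E'
from h import *
import pickle
out={}
for c in("top","side"):
    for n in["scoop_bowl","shelf","tray","jar_rim","ball0_center","beaker","spatula","dish"]:
        m=robot.masks_of(c,n); out[c,n]=m
        for d in m[:6]:
            mk=d["mask"];print(c,n,round(d["score"],2),np.round(d["location"],1),mk.sum(),np.round(cv2.minAreaRect(np.argwhere(mk)[:,::-1].astype(np.float32))[0:3][0],1), np.round(onz(c,d["location"],0.0),3))
pickle.dump(out,open("m0.pkl","wb"))
print(robot.sense()["time_s"])
a=cv2.imread("pics/top0.png");crop(a,"topc1",(140,260,190,350),5);crop(a,"topc2",(150,260,310,470),5)
E
```

```text
top scoop_bowl 0.93 [226.1 163.6] 552 [151.5 234.2] [0.463 0.696 0.   ]
top scoop_bowl 0.81 [208.1 268.9] 422 [270.5 205. ] [0.52  0.322 0.   ]
top shelf 0.74 [197.3 230.5] 4304 [229.9 196. ] [0.563 0.459 0.   ]
top tray 0.65 [209.1 367.8] 1233 [368.5 206.9] [ 0.51  -0.033  0.   ]
top jar_rim 0.83 [208.2 413.5] 1285 [416.7 206.8] [ 0.51  -0.198  0.   ]
top jar_rim 0.34 [235.9 328.6] 100 [338.5 239.4] [0.416 0.11  0.   ]
top beaker 0.66 [154.5 311. ] 307 [311.5 151.5] [0.716 0.167 0.   ]
top spatula 0.69 [238.5 334.7] 190 [338.5 239. ] [0.406 0.089 0.   ]
top dish 0.74 [187.2 454.7] 286 [453. 190.] [ 0.584 -0.352  0.   ]
side scoop_bowl 0.75 [259.  304.8] 322 [307.4 263. ] [0.542 0.276 0.   ]
side scoop_bowl 0.73 [284.  401.8] 1167 [414.1 275.6] [0.282 0.322 0.   ]
side shelf 0.72 [263.2 308.9] 309 [306.6 262.9] [0.529 0.288 0.   ]
side shelf 0.57 [299.7 288.4] 8384 [283.5 304.3] [0.564 0.404 0.   ]
side shelf 0.28 [210.1 247.3] 591 [249.  211.5] [0.738 0.124 0.   ]
side tray 0.58 [177.3 322.9] 1314 [327.2 176.9] [ 0.532 -0.041  0.   ]
side jar_rim 0.74 [136.  337.1] 1258 [333.5 137.5] [ 0.509 -0.249  0.   ]
side jar_rim 0.64 [174.  324.8] 1364 [327.  177.2] [ 0.528 -0.057  0.   ]
side beaker 0.62 [210.8 248.1] 619 [249.  211.5] [0.735 0.126 0.   ]
side spatula 0.49 [212.7 361. ] 152 [361.4 208.6] [0.403 0.092 0.   ]
side dish 0.58 [113.9 321.5] 180 [322.  115.5] [ 0.578 -0.367  0.   ]
0.9
```

View pics/topc1.png

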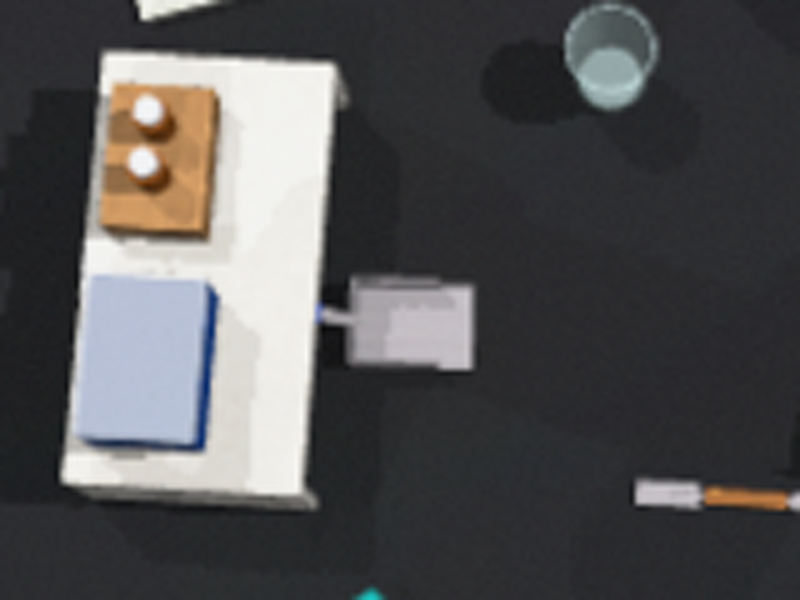

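View pics/topc2.png

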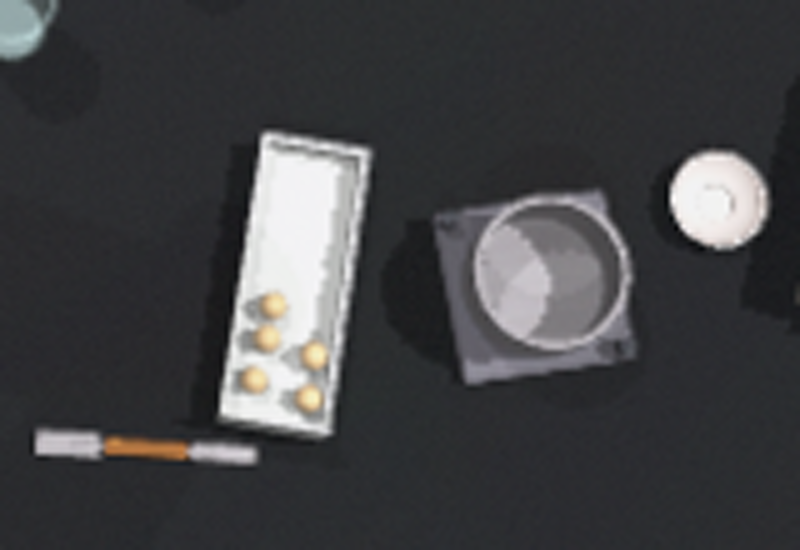

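```bash
python3 - <<'E'
from h import *
import pickle
from scipy.spatial.transform import Rotation as R
s=robot.sense();print(R.from_rotvec(s["orientation"]).as_matrix().round(3))
M=pickle.load(open("m0.pkl","rb"))
from scipy.optimize import minimize
def hull(c,P,sh=(400,640),up=8):
    p=cv2.convexHull(proj(c,P).astype(np.float32))
    m=np.zeros(sh,np.uint8);cv2.fillConvexPoly(m,np.round(p*256).astype(np.int32),1,cv2.LINE_8,8);return m
def box(x0,x1,y0,y1,z0,z1):return np.array([[x,y,z] for x in(x0,x1) for y in(y0,y1) for z in(z0,z1)])
def T(P,x,y,a):
    c,s=np.cos(a),np.sin(a);return P@np.array([[c,-s,0],[s,c,0],[0,0,1]]).T+[x,y,0]
def fit(parts,masks,x0):
    def f(v):
        e=0
        for c,m in masks.items():
            h=np.zeros((400,640),np.uint8)
            for P in parts:h|=hull(c,T(P,*v))
            e+=(h!=m).sum()/m.sum()
        return e
    b=None
    for st in(0.01,0.004):
        sim=np.array([x0]+[np.array(x0)+d for d in([st,0,0],[0,st,0],[0,0,st*8])])
        r=minimize(f,x0,method="Nelder-Mead",options=dict(initial_simplex=sim,xatol=1e-4,fatol=1e-4));x0=r.x
    return r.x,r.fun
ims={c:cv2.imread(f"pics/{c}0.png") for c in("top","side")}
tray=[box(-.104,.104,-.038,.038,0,.026),box(-.104,-.100,-.038,.038,0,.044)]
tm={}
for c in("top","side"):
    m=M[c,"tray"][0]["mask"].astype(np.uint8);tm[c]=cv2.morphologyEx(m,cv2.MORPH_CLOSE,np.ones((9,9)))
for a in(0.1,-0.1):
    print("tray net",fit(tray,tm,[.51,-.035,a]))
    for c in tm: print(c,fit(tray,{c:tm[c]},[.51,-.035,a]))
# own threshold
tb={}
for c,(r0,r1,c0,c1) in dict(top=(170,242,350,388),side=(155,200,285,370)).items():
    g=ims[c].max(2);m=np.zeros((400,640),np.uint8);m[r0:r1,c0:c1]=(g[r0:r1,c0:c1]>90);
    if c=="top": m[236:242,350:363]=0
    n,l,st,_=cv2.connectedComponentsWithStats(m);m=(l==1+np.argmax(st[1:,4])).astype(np.uint8)
    tb[c]=cv2.morphologyEx(m,cv2.MORPH_CLOSE,np.ones((9,9)));print(c,m.sum())
    print(c,fit(tray,{c:tb[c]},[.51,-.035,0.1]))
v,e=fit(tray,tb,[.51,-.035,.1]);print("thr",v,e)
for c,bx in dict(top=(160,250,330,450),side=(110,200,270,390)).items():
    a=ims[c].copy();a=cv2.resize(a,None,fx=6,fy=6,interpolation=cv2.INTER_CUBIC)
    for z,P in((.026,tray[0]),(.044,tray[1])):
        q=T(np.array([[sx*.104,sy*.038,z] for sx,sy in((1,1),(1,-1),(-1,-1),(-1,1))]),*v)
        cv2.polylines(a,[np.round((proj(c,q)+.5)*6-.5).astype(int)],True,(0,0,255),1)
    r0,r1,c0,c1=bx;cv2.imwrite(f"pics/tray_{c}.png",a[r0*6:r1*6,c0*6:c1*6])
E
```

```text
[[ 0.428  0.    -0.904]
 [ 0.904  0.     0.428]
 [ 0.    -1.     0.   ]]
tray net (array([ 0.51656436, -0.03334716, -0.18501772]), np.float64(0.18446663319563852))
top (array([ 0.51632417, -0.03270012, -0.17557527]), np.float64(0.053036126056879324))
side (array([ 0.51782107, -0.03164409, -0.2114501 ]), np.float64(0.12405757368060315))
tray net (array([ 0.51623807, -0.03361839, -0.18284482]), np.float64(0.1786309787536239))
top (array([ 0.5166564 , -0.03274563, -0.17546995]), np.float64(0.053804765564950036))
side (array([ 0.51604562, -0.03397483, -0.18219059]), np.float64(0.12337217272104181))
top 1347
top (array([ 0.51827284, -0.03453005, -0.18940932]), np.float64(0.017817371937639197))
side 1755
side (array([ 0.51685488, -0.03654055, -0.19867956]), np.float64(0.05284090909090909))
thr [ 0.51714817 -0.03448006 -0.18804328] 0.06926461159478978
```

View pics/tray_top.png

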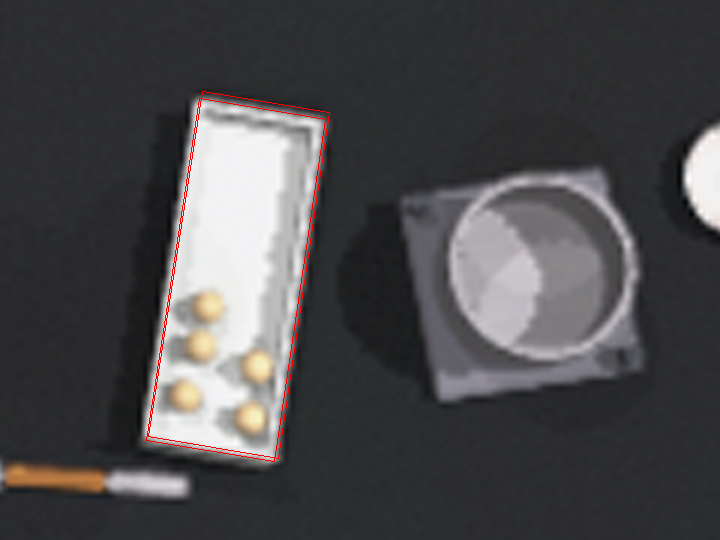

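View pics/tray_side.png

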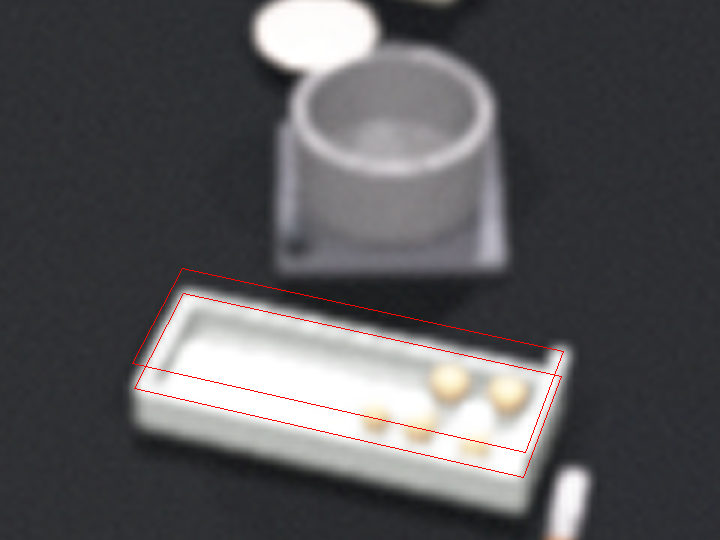

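```bash
cat > f.py <<'E'
from h import *
from scipy.optimize import minimize
def hull(c,P,sh=(400,640)):
    p=cv2.convexHull(proj(c,P).astype(np.float32))
    m=np.zeros(sh,np.uint8);cv2.fillConvexPoly(m,np.round(p*256).astype(np.int32),1,cv2.LINE_8,8);return m
def box(x0,x1,y0,y1,z0,z1):return np.array([[x,y,z] for x in(x0,x1) for y in(y0,y1) for z in(z0,z1)])
def T(P,x,y,a):
    c,s=np.cos(a),np.sin(a);return P@np.array([[c,-s,0],[s,c,0],[0,0,1]]).T+[x,y,0]
def fit(parts,masks,x0):
    def f(v):
        e=0
        for c,m in masks.items():
            h=np.zeros((400,640),np.uint8)
            for P in parts:h|=hull(c,T(P,*v))
            e+=(h!=m).sum()/m.sum()
        return e
    for st in(0.01,0.004):
        sim=np.array([x0]+[np.array(x0)+d for d in([st,0,0],[0,st,0],[0,0,st*8])])
        r=minimize(f,x0,method="Nelder-Mead",options=dict(initial_simplex=sim,xatol=1e-4,fatol=1e-4));x0=r.x
    return r.x,r.fun
bowl=[box(-.0425,.0425,-.03,.03,0,.002),box(-.02,.0425,-.03,.03,0,.03)]
th=np.linspace(0,2*np.pi,48,endpoint=False)
jar=[box(-.0625,.0625,-.0625,.0625,0,.012),np.array([[.054*np.cos(t),.054*np.sin(t),z] for t in th for z in(.012,.07)])]
shelf=[box(-.15,.15,-.08,.08,.085,.093),box(-.15,-.142,-.08,.08,0,.09),box(.142,.15,-.08,.08,0,.09)]
E
python3 - <<'E'
from f import *
import pickle
M=pickle.load(open("m0.pkl","rb"))
ims={c:cv2.imread(f"pics/{c}0.png") for c in("top","side")}
def thr(c,b,t):
    r0,r1,c0,c1=b;g=ims[c].max(2);m=np.zeros((400,640),np.uint8);m[r0:r1,c0:c1]=g[r0:r1,c0:c1]>t
    n,l,st,_=cv2.connectedComponentsWithStats(m);return (l==1+np.argmax(st[1:,4])).astype(np.uint8)
bm=thr("top",(188,222,259,292),90);print(bm.sum())
vb,e=fit(bowl,{"top":bm},[.53,.31,np.pi/2]);print("bowl thr",vb,e)
print("bowl net",fit(bowl,{"top":M["top","scoop_bowl"][1]["mask"].astype(np.uint8)},[.53,.31,np.pi/2]))
jm=cv2.morphologyEx(M["top","jar_rim"][0]["mask"].astype(np.uint8),cv2.MORPH_CLOSE,np.ones((9,9)))
js=cv2.morphologyEx(M["side","jar_rim"][0]["mask"].astype(np.uint8),cv2.MORPH_CLOSE,np.ones((9,9)))
vj,e=fit(jar,{"top":jm,"side":js},[.51,-.2,.1]);print("jar",vj,e, fit(jar,{"top":jm},[.51,-.2,.1]))
sm=M["top","shelf"][0]["mask"].astype(np.uint8)
st=thr("top",(145,245,195,259),100)
vs,e=fit(shelf,{"top":st},[.55,.46,np.pi/2]);print("shelf",vs,e)
a=cv2.resize(ims["top"],None,fx=6,fy=6,interpolation=cv2.INTER_CUBIC)
def pl(P,v,col):cv2.polylines(a,[np.round((proj("top",T(np.array(P),*v))+.5)*6-.5).astype(int)],True,col,1)
R=lambda x0,x1,y0,y1,z:[[x0,y0,z],[x1,y0,z],[x1,y1,z],[x0,y1,z]]
pl(R(-.0425,.0425,-.03,.03,0),vb,(0,0,255));pl(R(-.02,.0425,-.03,.03,.03),vb,(0,255,0))
pl(R(-.15,.15,-.08,.08,.093),vs,(0,0,255))
for r in(.049,.054):pl([[r*np.cos(t),r*np.sin(t),.07] for t in th],vj,(0,0,255))
pl(R(-.0625,.0625,-.0625,.0625,.012),vj,(0,255,0))
cv2.imwrite("pics/ov1.png",a[140*6:250*6,200*6:300*6]);cv2.imwrite("pics/ov2.png",a[170*6:240*6,350*6:450*6])
# balls
g=ims["top"].astype(int);m=((g[:,:,2]-g[:,:,0]>45)&(g[:,:,2]>170)).astype(np.uint8);m[:175]=0;m[236:]=0;m[:,:350]=0;m[:,390:]=0
n,l,stt,ce=cv2.connectedComponentsWithStats(m)
v=np.array([.517,-.0345]);an=-.188
for i in range(1,n):
    if stt[i,4]>6:
        p=onz("top",ce[i][::-1],.018)[:2];d=p-v;print("ball",ce[i].round(1),p.round(4),"tray",(np.array([[np.cos(an),np.sin(an)],[-np.sin(an),np.cos(an)]])@d*1000).round(1),stt[i,4])
E
```

```text
433
bowl thr [0.53109272 0.30893789 1.55645168] 0.08083140877598152
bowl net (array([0.53000541, 0.31224996, 1.5813743 ]), np.float64(0.1066350710900474))
jar [ 0.51409048 -0.20575084  0.12883464] 0.11820909102086485 (array([ 0.513851  , -0.2059358 ,  0.13723526]), np.float64(0.033307513555383424))
shelf [0.56045402 0.44691428 3.06526146] 0.05173652694610779
ball [364.5 210.6] [ 0.5015 -0.0192] tray [-18.   12.2] 17
ball [363.3 216.9] [ 0.4792 -0.0139] tray [-40.9  13.2] 18
ball [372.5 220.8] [ 0.4647 -0.046 ] tray [-49.2 -21.1] 18
ball [360.6 225.4] [ 0.4491 -0.0032] tray [-72.6  18. ] 15
ball [371.4 229.1] [ 0.4351 -0.041 ] tray [-79.2 -21.7] 18
```

View pics/ov1.png

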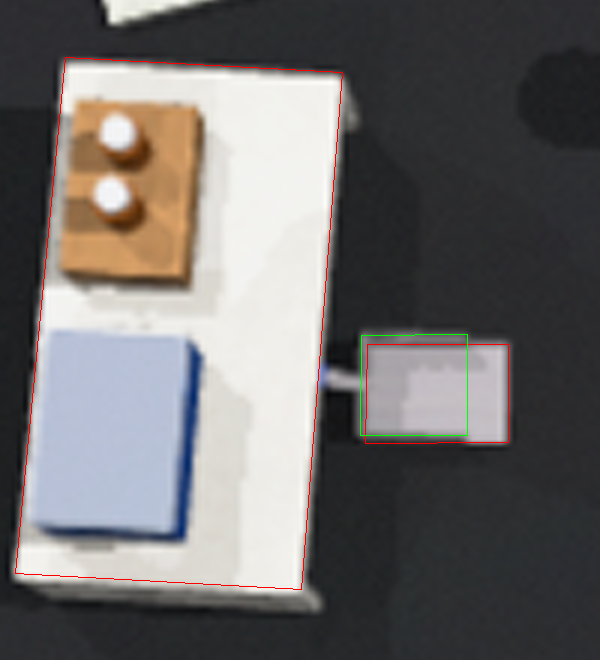

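View pics/ov2.png

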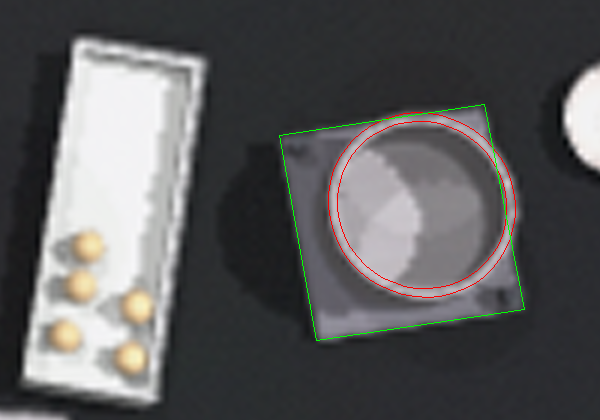

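```bash
python3 - <<'E'
from h import *
a=cv2.imread("pics/side0.png");crop(a,"grip",(200,320,380,540),5)
o=np.array([.2248,.4742,.2382]);j=np.array([.428,.904,0]);n=np.array([.904,-.428,0]);
for P in (o,o+.06*j,o-.06*j,o+[0,0,.064]+.0935*j,o+[0,0,.064]-.0935*j,o+[0,0,.064]+.0375*n,o+[0,0,.064]-.0375*n):
    p=proj("side",P)[0];print(p.round(0),((p-[380,200])*5).round(0))
E
```

```text
[447. 288.] [333. 441.]
[434. 311.] [272. 557.]
[458. 267.] [389. 333.]
[434. 308.] [268. 540.]
[471. 236.] [457. 180.]
[435. 261.] [274. 304.]
[473. 279.] [466. 395.]
```

View pics/grip.png

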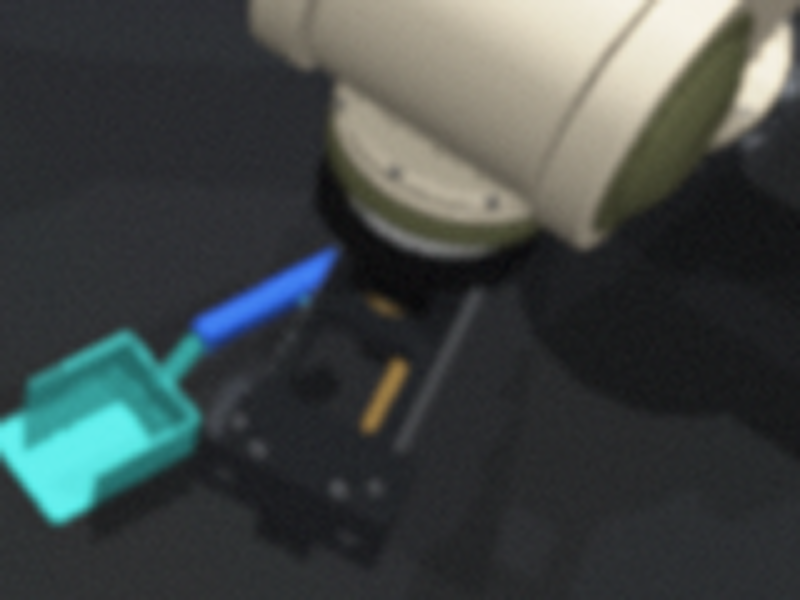

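Call:
jog_arm:
  linear:
    - [30, -17, 0]
    - [60, -35, 0]
    - [92, -52, 0]
    - [122, -69, 0]
    - [153, -87, 0]
    - [184, -104, 0]
    - [214, -121, 0]
    - [245, -138, 0]
    - [275, -156, 0]
    - [306, -173, 0]
    - [306, -173, -30]
    - [306, -173, -70]
    - [306, -173, -110]
    - [306, -173, -110]
    - [306, -173, -110]
  turn: [-6.6, -13.2, -19.8, -26.4, -33, -39.6, -46.2, -52.8, -59.4, -65.7, -65.7, -65.7, -65.7, -65.7, -65.7]

```text
time_s: 2.15
eef_pos: [0.5305, 0.3012, 0.1283]
orientation: [-1.572, 0.017, -0.013]
ft_force: [0.0, -0.1, 1.4]
gripper_width: 0.0882
```

```bash
python3 - <<'E'
from h import *
shot("top","t1",(140,260,190,350),5)
s=robot.sense();print(s["q"].round(2),s["eef_pos"],s["orientation"],s["time_s"])
E
```

```text
[0.32 0.6  1.36 0.   1.18 0.34] [0.53159988 0.30168669 0.130514  ] [-1.57017092  0.0133438  -0.0157676 ] 2.2
```

View pics/t1.png

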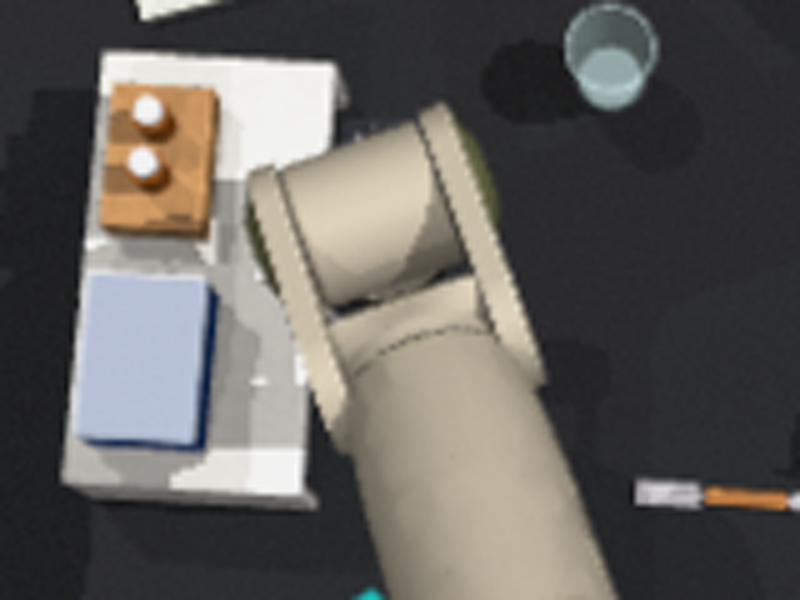

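```bash
python3 - <<'E'
from h import *
shot("side","s1",(150,350,220,480),3)
for h in(.0,.064,.1,.15,.2,.25,.3):print(h,((proj("side",np.array([.5305,.301,.129+h]))[0]-[220,150])*3).round(0))
E
```

```text
0.0 [259. 262.]
0.064 [257. 212.]
0.1 [256. 181.]
0.15 [254. 136.]
0.2 [252.  88.]
0.25 [250.  36.]
0.3 [247. -21.]
```

View pics/s1.png

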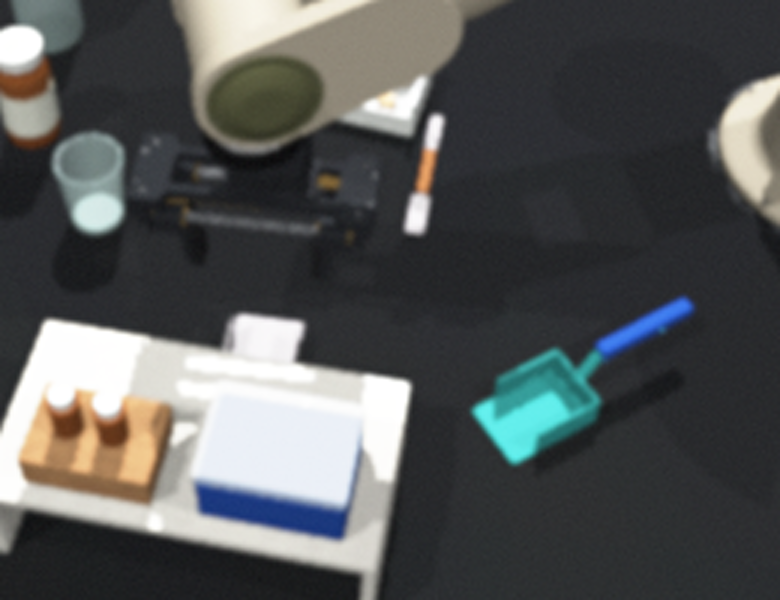

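Call:
jog_arm:
  linear:
    - [0, 0, -35]
    - [0, 0, -70]
    - [0, 0, -100]
    - [0, 0, -115]
    - [0, 0, -123]
    - [0, 0, -123]
    - [0, 0, -123]
  turn: [0, 0, 0, 0, 0, 0, 0]

```text
time_s: 2.83
eef_pos: [0.5322, 0.3019, 0.0079]
orientation: [-1.57, 0.012, -0.017]
ft_force: [0.6, -1.0, -0.4]
gripper_width: 0.0879
```

Call:
jog_arm:
  linear:
    - [0, 0, 0]
    - [0, 0, 0]
    - [0, 0, 0]
    - [0, 0, 0]
    - [0, 0, 0]
    - [0, 0, 0]
    - [0, 0, 0]
    - [0, 0, 0]
  turn: [0, 0, 0, 0, 0, 0, 0, 0]
  hand: 50
  force: 15

```text
time_s: 3.5
eef_pos: [0.5312, 0.3015, 0.0063]
orientation: [-1.57, 0.014, -0.015]
ft_force: [-1.7, -1.1, 5.1]
gripper_width: 0.0598
```

Call:
jog_arm:
  linear:
    - [0, 0, 4]
    - [0, -8, 4]
    - [0, -22, 4]
    - [0, -40, 4]
    - [0, -58, 4]
    - [0, -76, 4]
    - [0, -94, 4]
    - [0, -112, 4]
    - [0, -130, 4]
    - [0, -145, 4]
    - [0, -155, 4]
    - [0, -155, 4]
    - [0, -155, 2]
    - [0, -155, 0]
    - [0, -155, 0]
    - [0, -155, 0]
  turn: [0, 0, 0, 0, 0, 0, 0, 0, 0, 0, 0, 0, 0, 0, 0, 0]

```text
time_s: 4.83
eef_pos: [0.531, 0.1469, 0.0059]
orientation: [-1.571, 0.013, -0.014]
ft_force: [-1.1, -1.6, 4.4]
gripper_width: 0.0597
```

Call:
jog_arm:
  linear:
    - [0, 0, 0]
    - [0, 0, 0]
    - [0, 0, 0]
    - [0, 0, 0]
    - [0, 0, 0]
    - [0, 0, 0]
  turn: [0, 0, 0, 0, 0, 0]
  hand: 88

```text
time_s: 5.33
eef_pos: [0.5309, 0.1464, 0.0057]
orientation: [-1.571, 0.015, -0.015]
ft_force: [-0.1, -1.1, -0.6]
gripper_width: 0.0878
```

Call:
jog_arm:
  linear:
    - [0, 0, 20]
    - [0, 0, 55]
    - [0, 0, 90]
    - [0, 0, 125]
    - [-40, -10, 150]
    - [-80, -20, 150]
    - [-120, -30, 150]
    - [-160, -40, 150]
  turn: [0, 0, 0, 0, 0, 0, 0, 0]

```text
time_s: 6.0
eef_pos: [0.3734, 0.1072, 0.1558]
orientation: [-1.571, 0.014, -0.015]
ft_force: [0.5, -0.6, 0.4]
gripper_width: 0.0877
```

```bash
python3 - <<'E'
from h import *
a=robot.capture("top")[:,:,::-1].copy();cv2.imwrite("pics/top2.png",a);crop(a,"t2",(140,260,240,400),5)
s=robot.sense();print(s["eef_pos"],s["time_s"])
E
```

```text
[0.36494803 0.10688114 0.15367772] 6.05
```

View pics/t2.png

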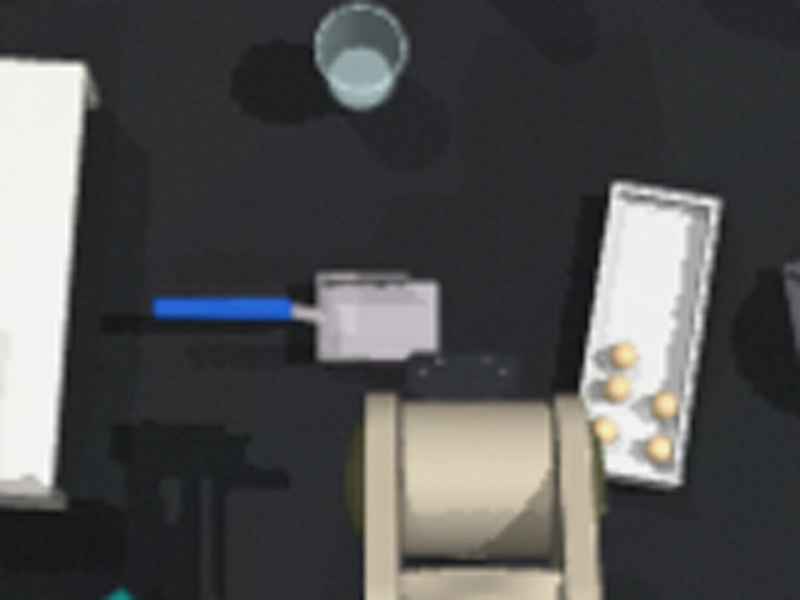

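```bash
python3 - <<'E'
from h import *
a=cv2.imread("pics/top2.png").astype(int)
m=((a[:,:,0]-a[:,:,2]>60)&(a[:,:,0]>110)).astype(np.uint8);m[:180]=0;m[225:]=0;m[:,:260]=0;m[:,320:]=0
p=np.argwhere(m).astype(float);print(len(p),p.min(0),p.max(0))
(vx,vy,x0,y0)=cv2.fitLine(p[:,::-1].astype(np.float32),cv2.DIST_L2,0,.01,.01).ravel();print(vx,vy,x0,y0)
A=onz("top",(y0,x0),.055);B=onz("top",(y0+vy*10,x0+vx*10),.055);d=A-B;print(A,np.degrees(np.arctan2(d[1],d[0])))
for c in (p[:,1].min()-.5,p[:,1].max()+.5):print(onz("top",(y0,c),.055))
E
```

```text
134 [199. 271.] [203. 298.]
0.99999887 0.0014985643 284.30597 201.00746
[0.53506665 0.26320821 0.055     ] 88.79663106543266
[0.53600249 0.31124465 0.055     ]
[0.53410417 0.21380201 0.055     ]
```

Call:
jog_arm:
  linear:
    - [40, 40, 0]
    - [80, 80, 0]
    - [120, 120, 0]
    - [163, 160, 0]
    - [163, 160, -20]
    - [163, 160, -20]
    - [163, 160, -20]
  turn: [0, 0, 0, 0, 0, 0, 0]

```text
time_s: 6.63
eef_pos: [0.5394, 0.2696, 0.1332]
orientation: [-1.571, 0.015, -0.012]
ft_force: [-0.4, -0.8, -1.0]
gripper_width: 0.0881
```

```bash
python3 - <<'E'
from h import *
for i in range(3):
    s=robot.sense();print(s["eef_pos"],s["time_s"])
E
```

```text
[0.53940338 0.26963058 0.13318154] 6.6333
[0.53940338 0.26963058 0.13318154] 6.6333
[0.53940338 0.26963058 0.13318154] 6.6333
```

Call:
jog_arm:
  linear:
    - [0, 0, -25]
    - [0, 0, -55]
    - [0, 0, -80]
    - [0, 0, -95]
    - [0, 0, -103]
    - [0, 0, -103]
    - [0, 0, -103]
  turn: [0, 0, 0, 0, 0, 0, 0]

```text
time_s: 7.22
eef_pos: [0.5385, 0.2673, 0.0335]
orientation: [-1.571, 0.014, -0.015]
ft_force: [0.4, 0.1, 0.7]
gripper_width: 0.0883
```

```bash
python3 - <<'E'
from h import *
shot("side","s3",(120,320,250,450),4)
s=robot.sense();print(s["eef_pos"],s["orientation"],s["time_s"])
E
```

```text
[0.5388206  0.26748161 0.034053  ] [-1.57021953  0.01326533 -0.01620571] 7.2667
```

View pics/s3.png

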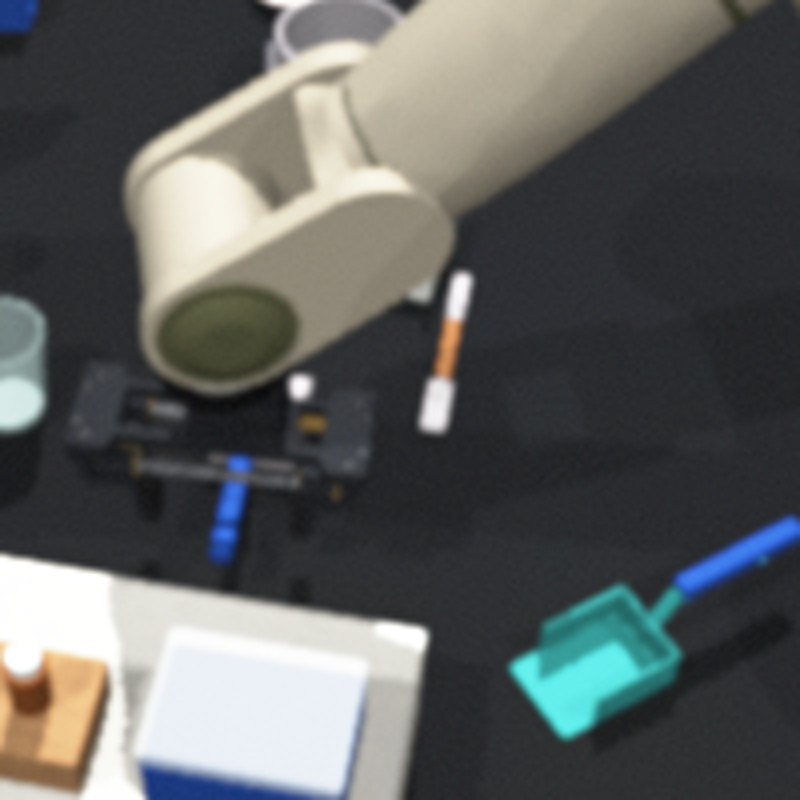

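Call:
jog_arm:
  linear:
    - [-4, 0, 0]
    - [-4, 0, 0]
  turn: [0, 0]

```text
time_s: 7.43
eef_pos: [0.5341, 0.2676, 0.0337]
orientation: [-1.57, 0.014, -0.015]
ft_force: [0.5, 0.1, 0.3]
gripper_width: 0.088
```

Call:
jog_arm:
  linear:
    - [0, 0, 0]
    - [0, 0, 0]
    - [0, 0, 0]
    - [0, 0, 0]
    - [0, 0, 0]
    - [0, 0, 0]
    - [0, 0, 0]
    - [0, 0, 0]
    - [0, 0, 0]
    - [0, 0, 0]
  turn: [0, 0, 0, 0, 0, 0, 0, 0, 0, 0]
  hand: 4
  force: 50

```text
time_s: 8.27
eef_pos: [0.5342, 0.2674, 0.0327]
orientation: [-1.571, 0.015, -0.015]
ft_force: [0.1, 0.6, -0.2]
gripper_width: 0.0237
```

Call:
jog_arm:
  linear:
    - [0, 0, 0]
    - [0, 0, 0]
    - [0, 0, 0]
    - [0, 0, 0]
  turn: [0, 0, 0, 0]

```text
time_s: 8.6
eef_pos: [0.5342, 0.2674, 0.0327]
orientation: [-1.571, 0.015, -0.015]
ft_force: [-0.2, 0.6, -0.4]
gripper_width: 0.0134
```

Call:
jog_arm:
  linear:
    - [0, 0, 10]
    - [0, 0, 25]
    - [0, 0, 40]
    - [0, 0, 40]
    - [0, 0, 40]
  turn: [0, 0, 0, 0, 0]

```text
time_s: 9.02
eef_pos: [0.5345, 0.2675, 0.0734]
orientation: [-1.57, 0.014, -0.016]
ft_force: [0.9, -0.0, -2.6]
gripper_width: 0.0132
```

```bash
python3 - <<'E'
from h import *
shot("side","s4",(120,280,250,410),5)
shot("top","t4",(140,260,240,400),5)
s=robot.sense();print(s["eef_pos"],s["orientation"],s["time_s"],s["moment"],s["ft_force"])
E
```

```text
[0.53382369 0.26731621 0.0720111 ] [-1.57102825  0.01559358 -0.01378983] 9.1167 [0.0439557  0.08637562 0.05970538] [-0.33795852 -0.1525794  -1.82647075]
```

View pics/s4.png

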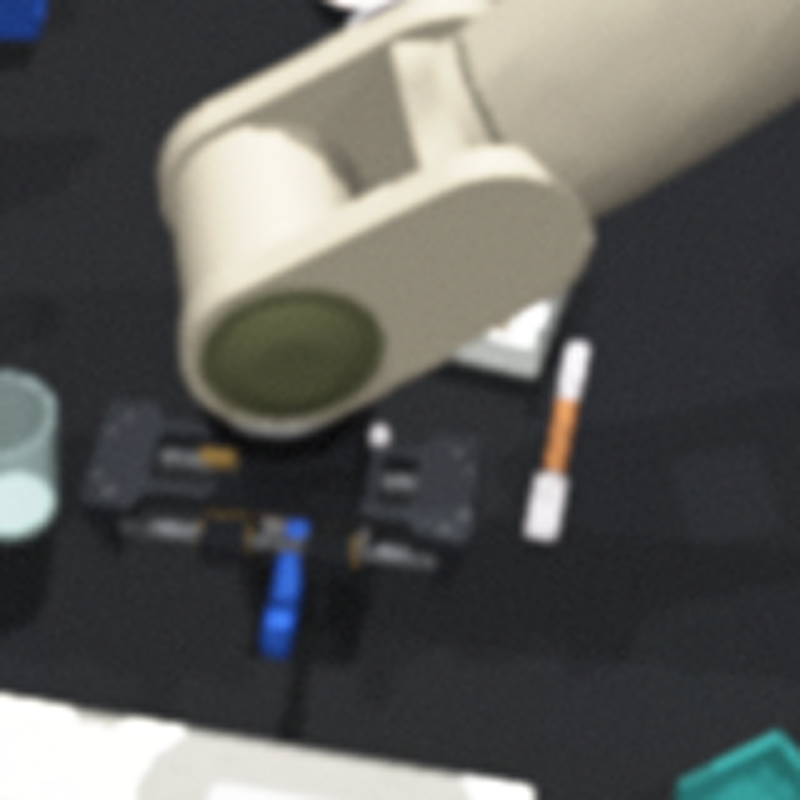

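View pics/t4.png

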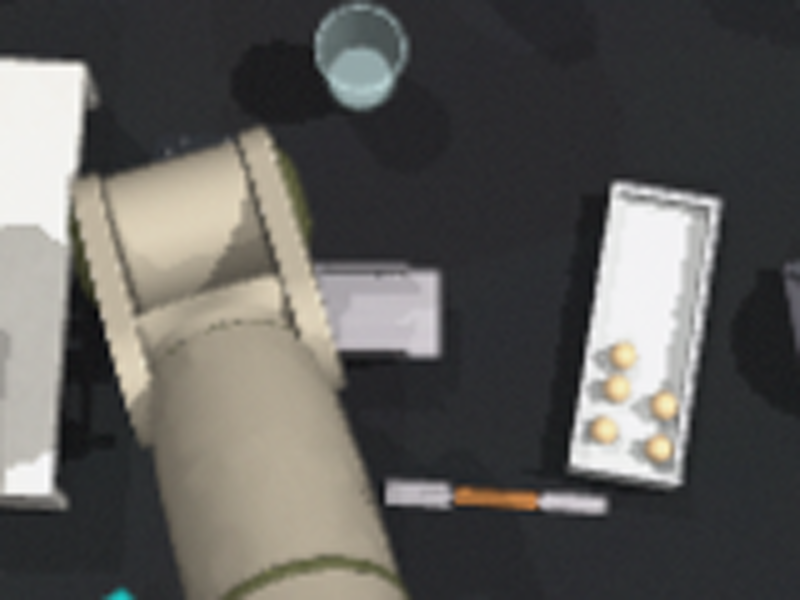

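Call:
jog_arm:
  linear:
    - [0, 0, 30]
    - [0, 0, 60]
    - [10, -24, 60]
    - [20, -48, 60]
    - [31, -71, 60]
    - [41, -95, 60]
    - [51, -119, 60]
    - [61, -142, 60]
    - [72, -166, 60]
    - [82, -190, 60]
    - [92, -214, 60]
    - [102, -237, 60]
    - [112, -261, 60]
    - [123, -285, 60]
    - [133, -309, 60]
    - [143, -332, 60]
    - [143, -332, 60]
    - [143, -332, 60]
  turn: [0, 0, -7.1, -14.2, -21.3, -28.4, -35.5, -42.6, -49.7, -56.8, -63.9, -71, -78.1, -85.2, -92.3, -99.4, -99.8, -99.8]

```text
time_s: 10.62
eef_pos: [0.6769, -0.0654, 0.1312]
orientation: [-1.114, 1.35, -1.347]
ft_force: [-0.3, 0.6, -1.4]
gripper_width: 0.0133
```

```bash
python3 - <<'E'
from h import *
a=robot.capture("side")[:,:,::-1].copy();cv2.imwrite("pics/side5.png",a);crop(a,"s5",(80,220,250,410),5)
a=robot.capture("top")[:,:,::-1].copy();cv2.imwrite("pics/top5.png",a);crop(a,"t5",(140,250,320,460),5)
s=robot.sense();print(s["eef_pos"],s["orientation"],s["q"].round(2),s["time_s"],s["moment"],s["ft_force"])
E
```

```text
[ 0.67677727 -0.06365182  0.13194627] [-1.11540883  1.34719395 -1.34479586] [-0.27  0.75  1.1   0.    1.3   1.49] 10.7167 [0.01782668 0.07819938 0.01334461] [-0.27219898  0.51807389 -0.97847024]
```

View pics/s5.png

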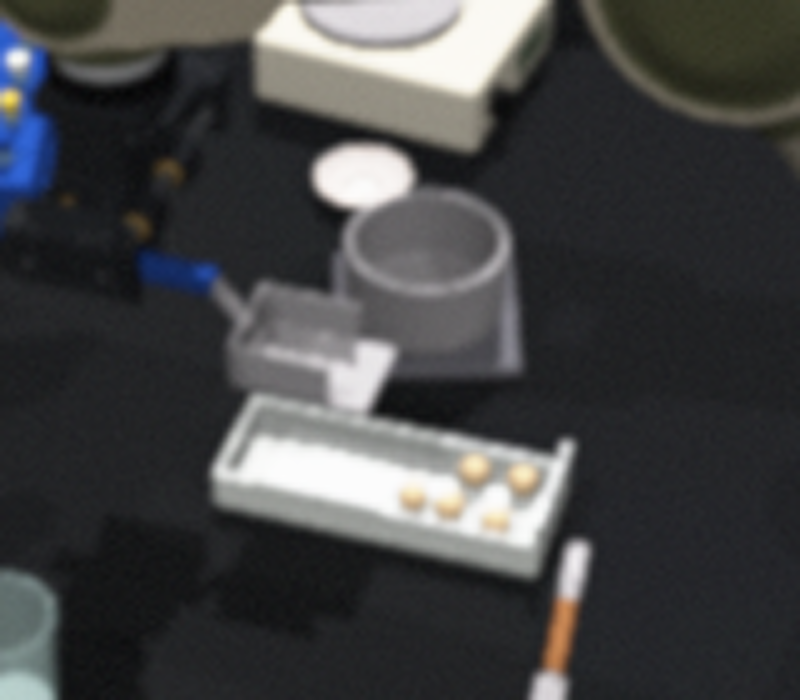

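View pics/t5.png

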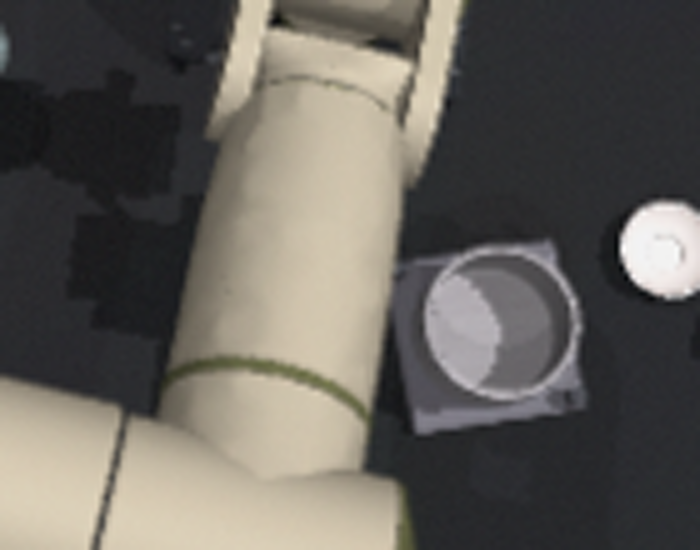

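```bash
cat > ov.py <<'E'
from f import *
TR=(.517,-.0345,-.188)
def scoop_pts(P,tcp,yaw,pitch=0,off=.113,gz=.017):
    # P in bowl frame with z from underside; grip pivot at (off,0,.05); pitch>0 nose down
    P=np.asarray(P,float)-[off,0,.05]
    c,s=np.cos(pitch),np.sin(pitch)
    P=np.stack([P[:,0]*c+ -P[:,2]*s*-1*-1*-1 if False else P[:,0]*c-P[:,2]*s,P[:,1],P[:,0]*s+P[:,2]*c],1)
    return T(P+[0,0,gz],tcp[0],tcp[1],yaw)+[0,0,tcp[2]]
F=[[-.0425,-.03,0],[.0425,-.03,0],[.0425,.03,0],[-.0425,.03,0]]
W=[[-.02,-.03,.03],[.0425,-.03,.03],[.0425,.03,.03],[-.02,.03,.03]]
H=[[.06,0,.057],[.158,0,.057],[.158,0,.043],[.06,0,.043]]
def overlay(im,cam,tcp,yaw,pitch,name,bx,k=5,off=.113,gz=.017):
    a=cv2.resize(im,None,fx=k,fy=k,interpolation=cv2.INTER_CUBIC)
    def pl(Q,col):cv2.polylines(a,[np.round((proj(cam,Q)+.5)*k-.5).astype(int)],True,col,1)
    for P,col in((F,(0,0,255)),(W,(0,255,0)),(H,(0,255,255))):pl(scoop_pts(P,tcp,yaw,pitch,off,gz),col)
    R=lambda X,Y,z:[[-X,-Y,z],[X,-Y,z],[X,Y,z],[-X,Y,z]]
    pl(T(np.array(R(.104,.038,.026)),*TR),(255,0,255))
    r0,r1,c0,c1=bx;cv2.imwrite(f"pics/{name}.png",a[r0*k:r1*k,c0*k:c1*k])
E
python3 - <<'E'
from ov import *
im=cv2.imread("pics/side5.png")
overlay(im,"side",(.677,-.0645,.1315),-.188,0,"o5",(80,220,250,410))
E
```

```text
(no output)
```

View pics/o5.png

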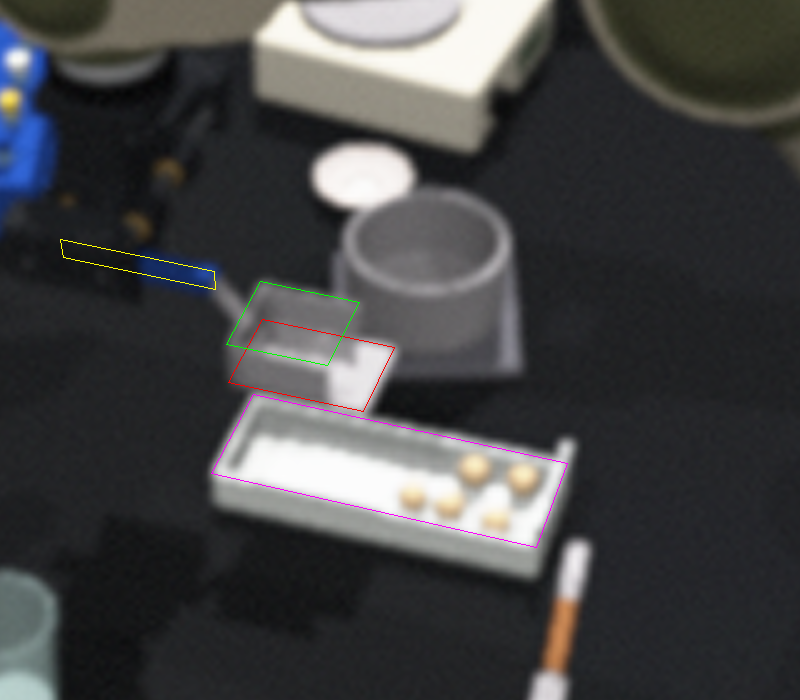

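Call:
jog_arm:
  linear:
    - [0, 0, -30]
    - [0, 0, -55]
    - [0, 0, -70]
    - [0, 0, -72]
    - [0, 0, -72]
  turn: [0, 0, 0, 0, 0]

```text
time_s: 11.13
eef_pos: [0.6768, -0.0635, 0.0602]
orientation: [-1.115, 1.347, -1.345]
ft_force: [0.2, 0.0, -0.2]
gripper_width: 0.0135
```

```bash
python3 - <<'E'
from ov import *
a=robot.capture("side")[:,:,::-1].copy();cv2.imwrite("pics/side6.png",a);crop(a,"s6",(120,210,270,390),6)
s=robot.sense();print(s["eef_pos"],s["time_s"],s["moment"],s["ft_force"])
overlay(a,"side",s["eef_pos"],-.188,0,"o6",(120,210,270,390),6)
E
```

```text
[ 0.67747312 -0.06381324  0.0615922 ] 11.1833 [-0.0111038   0.04058686  0.0347369 ] [ 0.77712798  0.17678606 -1.20587608]
```

View pics/s6.png

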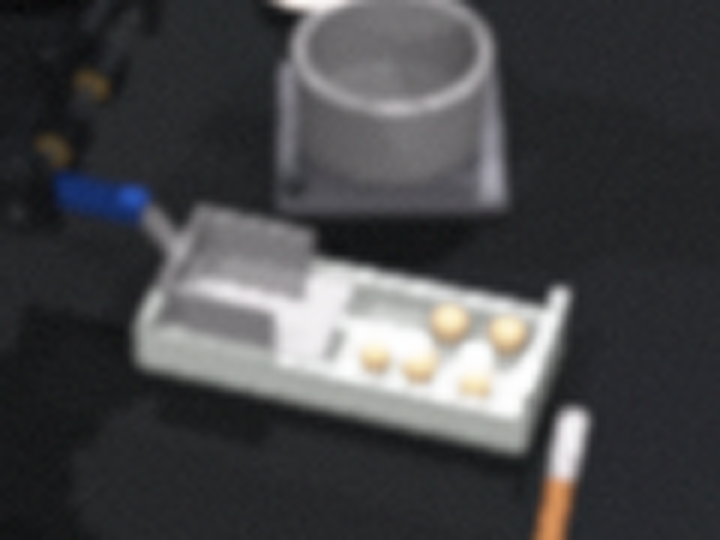

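View pics/o6.png

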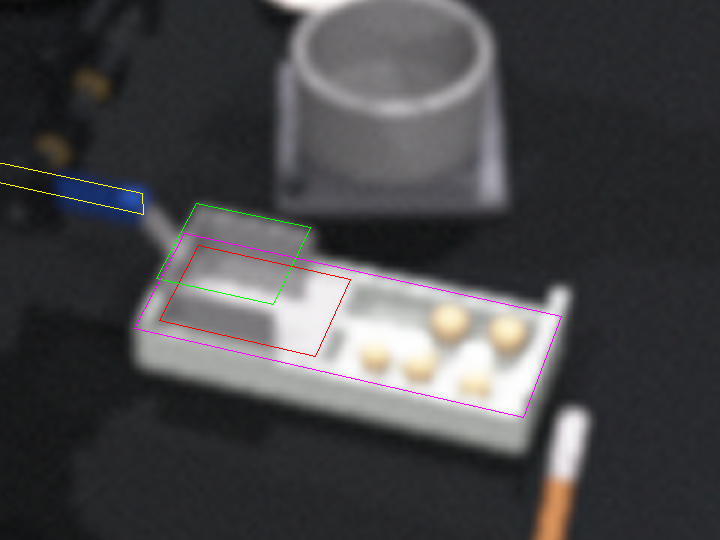

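Call:
jog_arm:
  linear:
    - [0, 0, -8]
    - [0, 0, -14]
    - [0, 0, -17]
    - [0, 0, -19]
    - [0, 0, -20]
    - [0, 0, -20]
  turn: [0, 0, 0, 0, 0, 0]

```text
time_s: 11.68
eef_pos: [0.6772, -0.0646, 0.0408]
orientation: [-1.114, 1.348, -1.347]
ft_force: [-0.5, 0.7, -0.5]
gripper_width: 0.0131
```

```bash
python3 - <<'E'
from ov import *
a=robot.capture("side")[:,:,::-1].copy();crop(a,"s7",(120,210,270,390),6)
s=robot.sense();print(s["eef_pos"],s["time_s"],s["moment"],s["ft_force"])
E
```

```text
[ 0.67725706 -0.06457265  0.04089628] 11.7333 [0.00503532 0.15921731 0.02526595] [-0.21284228  0.00329148 -0.48039659]
```

View pics/s7.png

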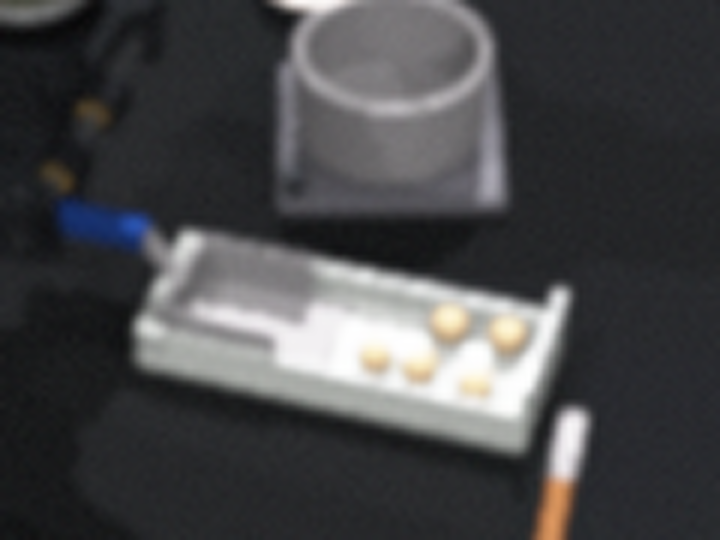

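Call:
jog_arm:
  linear:
    - [-5, 1, -0.5]
    - [-10, 2, -0.5]
    - [-15, 3, -0.5]
    - [-20, 4, -0.5]
    - [-25, 5, -0.5]
    - [-29, 6, -0.5]
    - [-34, 6, -0.5]
    - [-39, 7, -0.5]
    - [-44, 8, -0.5]
    - [-49, 9, -0.5]
    - [-54, 10, -0.5]
    - [-59, 11, -0.5]
    - [-59, 11, -0.5]
  turn: [0, 0, 0, 0, 0, 0, 0, 0, 0, 0, 0, 0, 0]

```text
time_s: 12.82
eef_pos: [0.6171, -0.0532, 0.0401]
orientation: [-1.114, 1.349, -1.347]
ft_force: [-1.2, 0.7, 0.0]
gripper_width: 0.0137
```

```bash
python3 - <<'E'
from ov import *
a=robot.capture("side")[:,:,::-1].copy();crop(a,"s8",(120,210,270,390),6)
s=robot.sense();print(s["eef_pos"],s["time_s"],s["moment"],s["ft_force"])
E
```

```text
[ 0.61725184 -0.05329032  0.03990249] 12.8667 [-0.00528093  0.42400001  0.03646008] [-1.80273846 -0.33867525  1.210331  ]
```

View pics/s8.png

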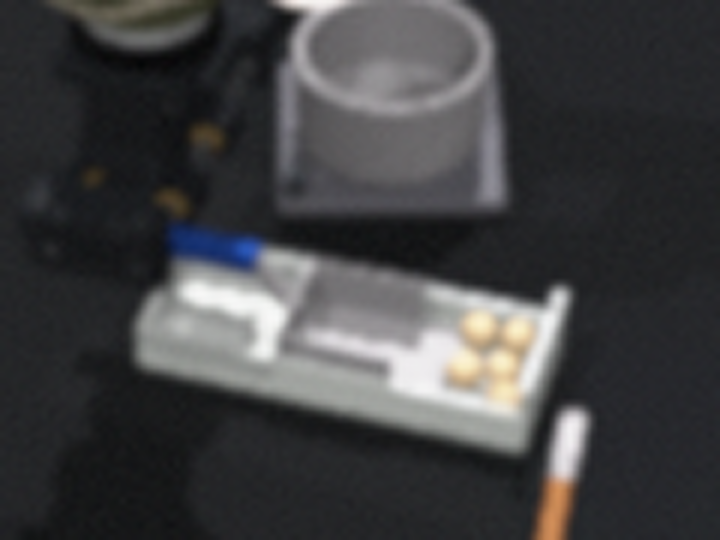

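Call:
jog_arm:
  linear:
    - [-4, 0.8, 0]
    - [-8, 1.5, 0]
    - [-12, 2.3, 0]
    - [-16, 3, 0]
    - [-20, 3.8, 0]
    - [-24, 4.6, 0]
    - [-28, 5.3, 0]
    - [-28, 5.3, 0]
  turn: [0, 0, 0, 0, 0, 0, 0, 0]

```text
time_s: 13.53
eef_pos: [0.5893, -0.048, 0.0401]
orientation: [-1.114, 1.349, -1.347]
ft_force: [1.1, -0.6, 1.9]
gripper_width: 0.0133
```

```bash
python3 - <<'E'
from ov import *
a=robot.capture("side")[:,:,::-1].copy();crop(a,"s9",(120,210,270,390),6)
s=robot.sense();print(s["eef_pos"],s["time_s"],s["moment"],s["ft_force"])
E
```

```text
[ 0.5893982  -0.04804696  0.03994648] 13.5833 [0.00984818 0.11415049 0.01616813] [0.53876057 0.63754466 2.05588885]
```

View pics/s9.png

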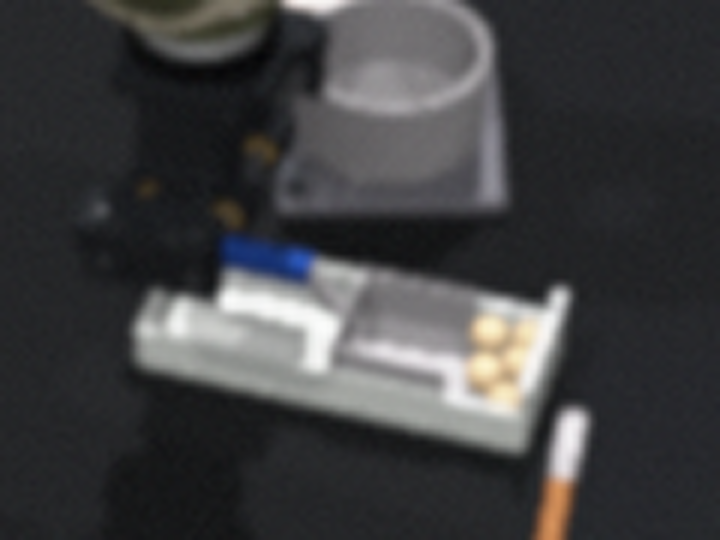

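Call:
jog_arm:
  linear:
    - [-3, 0.6, 0]
    - [-6, 1.1, 0]
    - [-9, 1.7, 0]
    - [-12, 2.3, 0]
    - [-15, 2.9, 0]
    - [-17, 3.2, 0]
    - [-17, 3.2, 0]
  turn: [0, 0, 0, 0, 0, 0, 0]

```text
time_s: 14.17
eef_pos: [0.573, -0.045, 0.0403]
orientation: [-1.113, 1.348, -1.348]
ft_force: [3.2, -0.7, 3.9]
gripper_width: 0.0132
```

```bash
python3 - <<'E'
from ov import *
a=robot.capture("side")[:,:,::-1].copy();crop(a,"s10",(120,210,270,390),6)
s=robot.sense();print(s["eef_pos"],s["time_s"],s["moment"],s["ft_force"])
E
```

```text
[ 0.57303984 -0.04502536  0.04026213] 14.2167 [-0.017801   -0.35381789 -0.02665206] [ 2.39780241 -0.67530426  4.8258727 ]
```

View pics/s10.png

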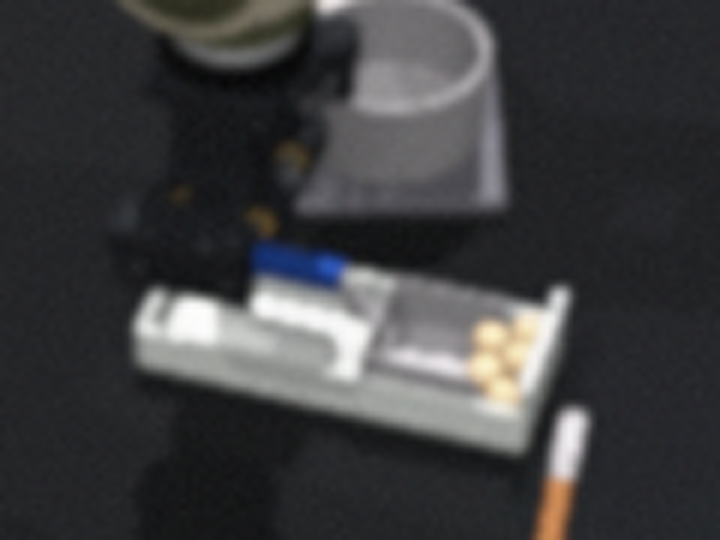

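Call:
jog_arm:
  linear:
    - [0, 0, 0]
    - [0, 0, -2]
    - [0, 0, -4]
    - [0, 0, -6]
    - [0, 0, -8]
    - [0, 0, -10]
    - [0, 0, -11]
    - [0, 0, -11]
  turn: [0, 0, 0, 0, 0, 0, 0, 0]
  force: 20

```text
time_s: 14.88
eef_pos: [0.5759, -0.0457, 0.0307]
orientation: [-1.108, 1.342, -1.352]
ft_force: [12.3, -1.5, 8.4]
gripper_width: 0.0137
```

```bash
python3 - <<'E'
from ov import *
a=robot.capture("side")[:,:,::-1].copy();crop(a,"s11",(120,210,270,390),6)
s=robot.sense();print(s["eef_pos"],s["time_s"],s["moment"],s["ft_force"])
E
```

```text
[ 0.57590208 -0.04570691  0.03071421] 14.9333 [-0.14257691 -1.60230864 -0.01666942] [12.52551736 -0.49306187  8.19152981]
```

View pics/s11.png

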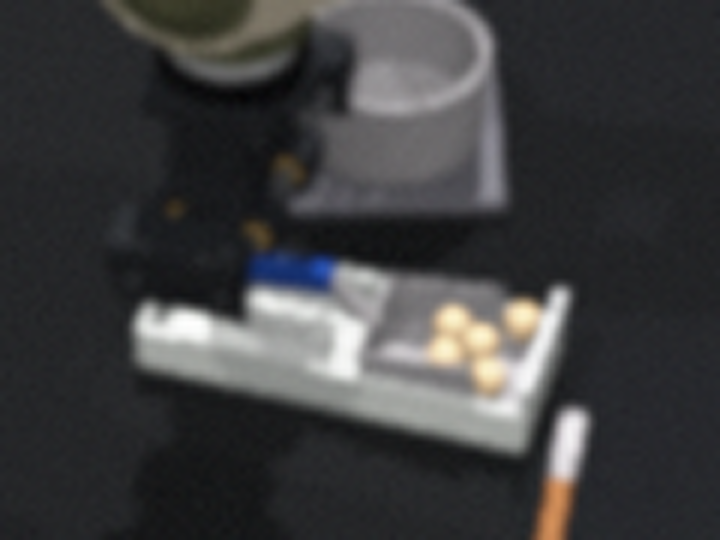

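Call:
jog_arm:
  linear:
    - [0, 0, 0]
    - [0, 0, 0]
    - [2, -0.4, 0]
    - [4, -0.8, 0]
    - [6, -1.1, 0]
    - [8, -1.5, 0]
    - [8, -1.5, 0]
    - [8, -1.5, 0]
  turn: [0, 0, 0, 0, 0, 0, 0, 0]
  force: 60

```text
time_s: 15.6
eef_pos: [0.5805, -0.0463, 0.0286]
orientation: [-1.115, 1.35, -1.346]
ft_force: [-4.0, 0.7, 2.4]
gripper_width: 0.0131
```

```bash
python3 - <<'E'
from ov import *
a=robot.capture("side")[:,:,::-1].copy();crop(a,"s12",(120,210,270,390),6)
s=robot.sense();print(s["eef_pos"],s["orientation"],s["time_s"],s["moment"],s["ft_force"])
E
```

```text
[ 0.58060558 -0.04633854  0.02875602] [-1.11453035  1.34910572 -1.34641236] 15.65 [ 0.20409268  1.01489189 -0.00487907] [-3.70323146  0.66409597  3.69871875]
```

View pics/s12.png

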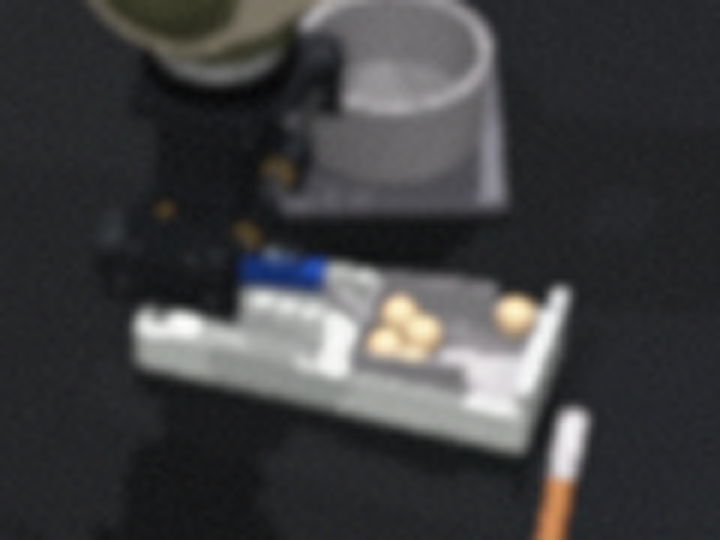

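Call:
jog_arm:
  linear:
    - [0, -1, 0]
    - [-0.5, -2, 0]
    - [-0.6, -3, 0]
    - [-0.7, -3.5, 0]
    - [3, -4, 0]
    - [-0.6, -3.2, 0]
    - [-0.6, -3.2, 0]
  turn: [0, 0, 0, 0, 0, 0, 0]

```text
time_s: 16.23
eef_pos: [0.5822, -0.0505, 0.0302]
orientation: [-1.111, 1.343, -1.351]
ft_force: [2.8, -0.2, 5.3]
gripper_width: 0.0132
```

```bash
python3 - <<'E'
from ov import *
a=robot.capture("side")[:,:,::-1].copy();crop(a,"s13",(120,210,270,390),6)
s=robot.sense();print(s["eef_pos"],s["orientation"],s["time_s"],s["moment"],s["ft_force"])
E
```

```text
[ 0.58217831 -0.05055017  0.03017417] [-1.11109985  1.34318902 -1.35064926] 16.2833 [ 0.04002554 -0.1121009  -0.05514438] [ 3.04295195 -0.08623387  5.14396918]
```

View pics/s13.png

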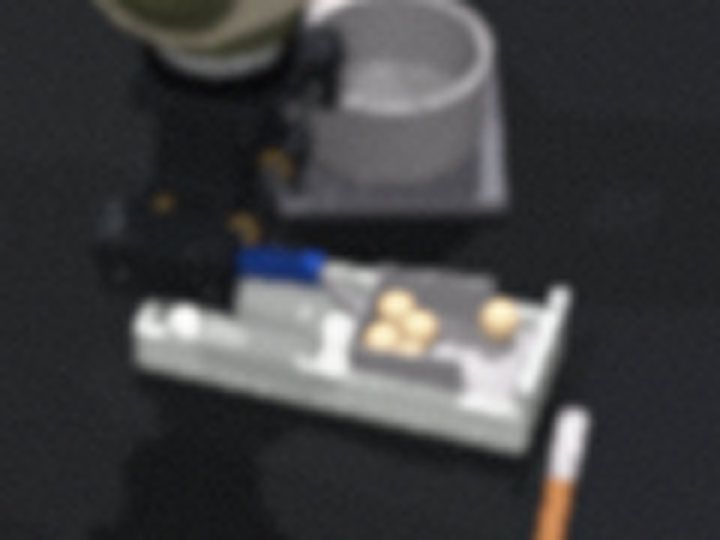

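Call:
jog_arm:
  linear:
    - [3, -0.6, 0]
    - [6, -1, 0]
    - [6, -1, 0]
    - [6, -1, 0]
  turn: [0, 0, 0, 0]

```text
time_s: 16.62
eef_pos: [0.5867, -0.0509, 0.0291]
orientation: [-1.114, 1.347, -1.348]
ft_force: [-2.1, 0.4, 3.1]
gripper_width: 0.0129
```

```bash
python3 - <<'E'
from ov import *
a=robot.capture("side")[:,:,::-1].copy();crop(a,"s14",(120,210,270,390),6)
s=robot.sense();print(s["eef_pos"],s["orientation"],s["time_s"],s["moment"],s["ft_force"])
E
```

```text
[ 0.58672442 -0.0508996   0.02916905] [-1.11362795  1.34723256 -1.34771469] 16.6667 [0.00419558 0.65778201 0.04286845] [-2.63518635  0.81270532  3.72855398]
```

View pics/s14.png

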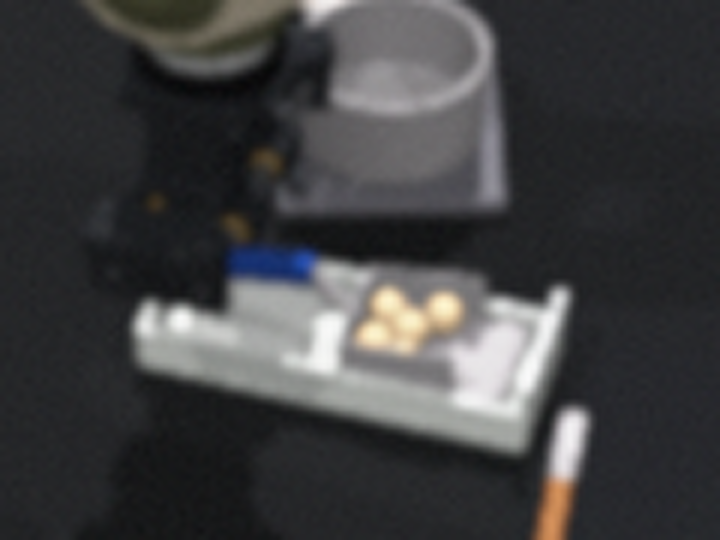

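Call:
jog_arm:
  linear:
    - [0, 1, 2]
    - [0, 2, 4]
    - [0, 2, 7]
    - [0, 2, 10]
    - [0, 2, 14]
    - [0, 2, 18]
    - [0, 2, 18]
  turn: [0, 0, 0, 0, 0, 0, 0]

```text
time_s: 17.25
eef_pos: [0.5871, -0.0489, 0.0482]
orientation: [-1.112, 1.346, -1.349]
ft_force: [-0.6, -0.7, -2.5]
gripper_width: 0.0134
```

```bash
python3 - <<'E'
from ov import *
a=robot.capture("side")[:,:,::-1].copy()
s=robot.sense();print(s["eef_pos"],s["orientation"],s["time_s"],s["moment"],s["ft_force"])
overlay(a,"side",s["eef_pos"],-.188,-.15,"o15",(120,210,270,390),6)
E
```

```text
[ 0.58692886 -0.04881737  0.04773793] [-1.11272651  1.34668331 -1.34822027] 17.3 [-0.03642755 -0.04020969  0.00694861] [ 0.29219831  0.18505758 -2.43567239]
```

View pics/o15.png

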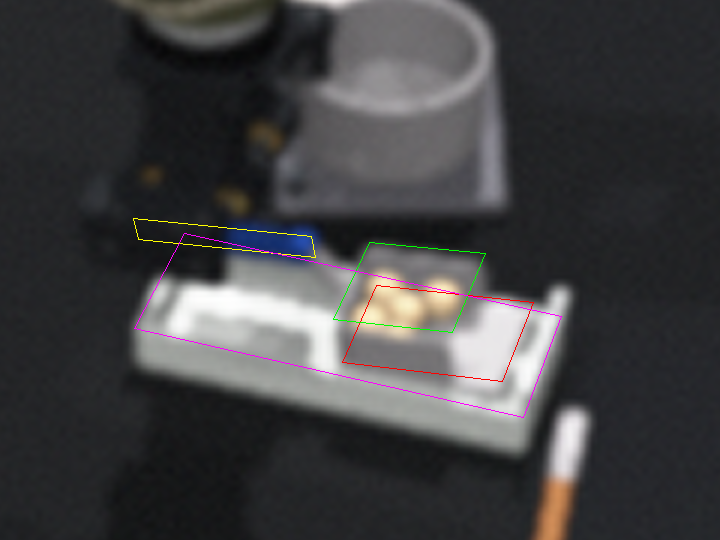

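Call:
jog_arm:
  linear:
    - [0, 0, 3]
    - [0, 0, 8]
    - [0, 0, 15]
    - [0, 0, 23]
    - [0, 0, 33]
    - [0, 0, 43]
    - [0, 0, 54]
    - [0, 0, 65]
    - [0, 0, 76]
    - [0, 0, 87]
    - [0, 0, 96]
    - [0, 0, 103]
    - [0, 0, 107]
    - [0, 0, 108]
    - [0, 0, 108]
  turn: [0, 0, 0, 0, 0, 0, 0, 0, 0, 0, 0, 0, 0, 0, 0]

```text
time_s: 18.55
eef_pos: [0.5866, -0.0488, 0.1552]
orientation: [-1.113, 1.348, -1.347]
ft_force: [0.1, -0.3, -2.0]
gripper_width: 0.0133
```

```bash
python3 - <<'E'
from ov import *
a=robot.capture("side")[:,:,::-1].copy()
s=robot.sense();print(s["eef_pos"],s["orientation"],s["time_s"],s["moment"],s["ft_force"])
overlay(a,"side",s["eef_pos"],-.188,-.15,"o16",(90,210,250,390),5)
E
```

```text
[ 0.58643991 -0.0487253   0.15481431] [-1.11382926  1.34830646 -1.34713028] 18.6 [-0.05037411 -0.06475816  0.02245957] [-0.41824192 -0.46448947 -2.53969228]
```

View pics/o16.png

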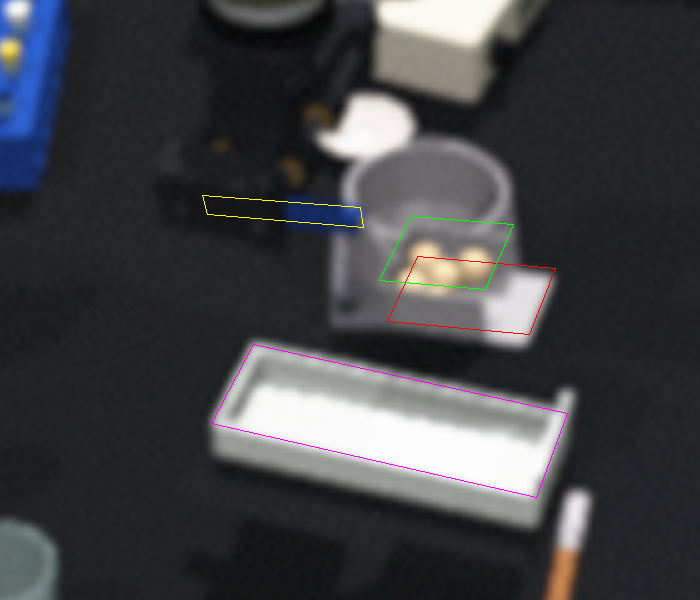

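Call:
jog_arm:
  linear:
    - [1, -3, 0]
    - [3, -8, 0]
    - [6, -15, 0]
    - [10, -24, 0]
    - [14, -34, 0]
    - [19, -46, 0]
    - [24, -58, 0]
    - [29, -71, 0]
    - [34, -84, 0]
    - [39, -97, 0]
    - [45, -110, 0]
    - [50, -123, 0]
    - [55, -136, 0]
    - [60, -148, 0]
    - [65, -159, 0]
    - [69, -169, 0]
    - [72, -177, 0]
    - [74, -182, 0]
    - [75, -185, 0]
    - [75, -185, 0]
  turn: [0, 0, 0, 0, 0, 0, 0, 0, 0, 0, 0, 0, 0, 0, 0, 0, 0, 0, 0, 0]

```text
time_s: 20.27
eef_pos: [0.6616, -0.2344, 0.155]
orientation: [-1.113, 1.348, -1.348]
ft_force: [0.8, 0.8, -2.4]
gripper_width: 0.0131
```

```bash
python3 - <<'E'
from ov import *
s=robot.sense();print(s["eef_pos"],s["orientation"],s["time_s"],s["moment"],s["ft_force"])
a=robot.capture("side")[:,:,::-1].copy()
overlay(a,"side",s["eef_pos"],-.188,-.12,"o17",(60,180,250,390),5)
a=robot.capture("top")[:,:,::-1].copy()
overlay(a,"top",s["eef_pos"],-.188,-.12,"o17t",(150,250,350,470),5)
E
```

```text
[ 0.66163877 -0.2343942   0.15496604] [-1.11323221  1.34813162 -1.34781833] 20.2667 [ 0.00946531 -0.04449171 -0.01532239] [ 0.75374288  0.80147819 -2.40329173]
```

View pics/o17.png

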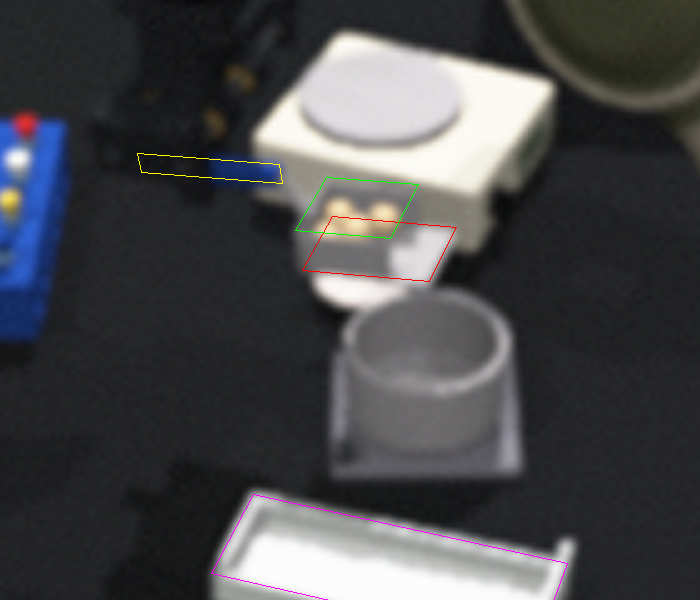

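View pics/o17t.png

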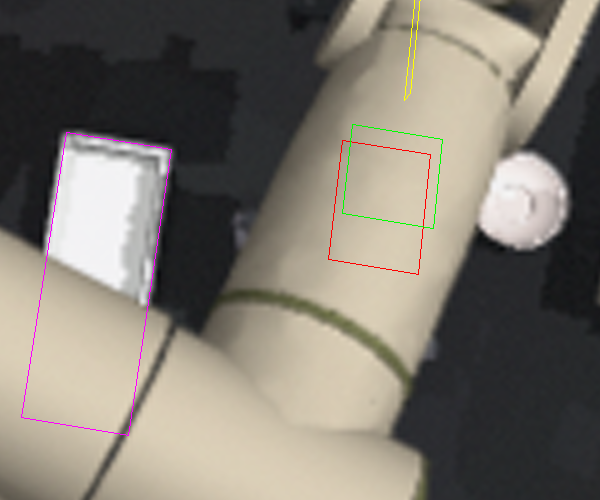

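Call:
jog_arm:
  linear:
    - [0, 0, -3]
    - [0, 0, -8]
    - [0, 0, -15]
    - [0, 0, -23]
    - [0, 0, -32]
    - [0, 0, -41]
    - [0, 0, -48]
    - [0, 0, -53]
    - [0, 0, -56]
    - [0, 0, -58]
    - [0, 0, -58]
  turn: [0, 0, 0, 0, 0, 0, 0, 0, 0, 0, 0]

```text
time_s: 21.28
eef_pos: [0.6616, -0.2338, 0.097]
orientation: [-1.113, 1.348, -1.347]
ft_force: [-0.6, -0.2, -1.6]
gripper_width: 0.0128
```

```bash
python3 - <<'E'
from ov import *
s=robot.sense();print(s["eef_pos"],s["orientation"],s["time_s"],s["moment"],s["ft_force"])
a=robot.capture("side")[:,:,::-1].copy()
overlay(a,"side",s["eef_pos"],-.188,-.10,"o18",(60,180,250,390),5)
crop(a,"s18",(80,170,290,380),7)
E
```

```text
[ 0.66161329 -0.2337545   0.0969761 ] [-1.11346292  1.34778013 -1.34744164] 21.2833 [-0.00295646 -0.00807253 -0.0067453 ] [-0.61348094 -0.20558825 -1.55588862]
```

View pics/o18.png

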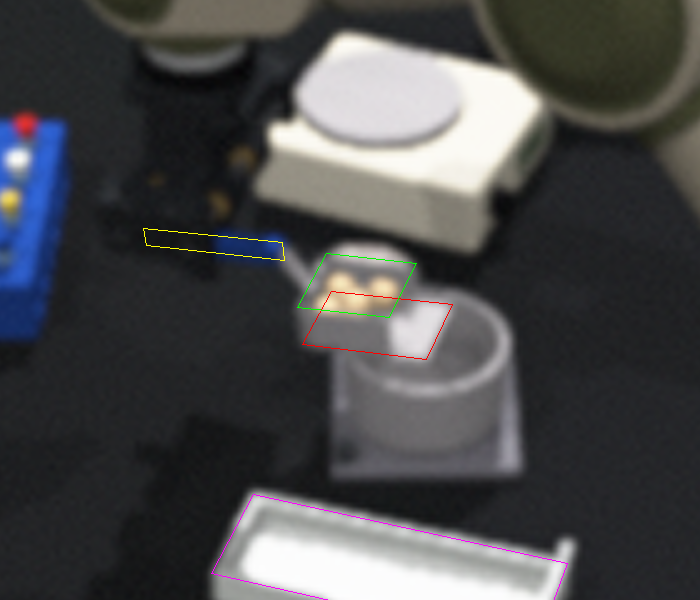

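View pics/s18.png

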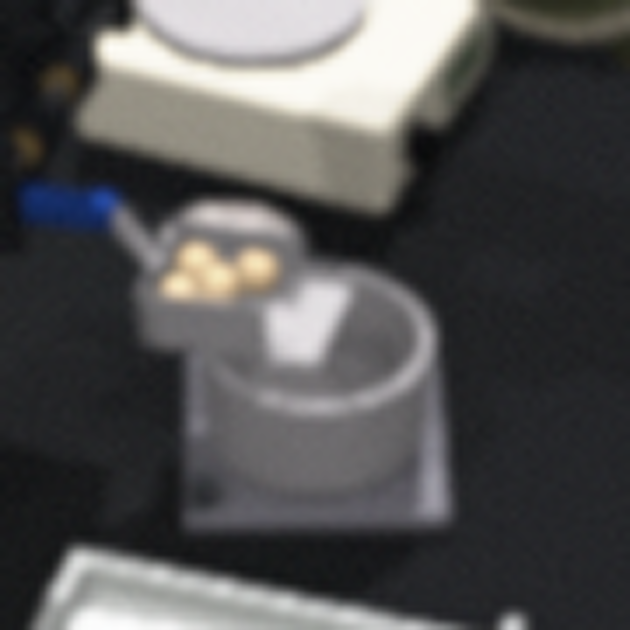

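Call:
jog_arm:
  linear:
    - [0, 0, -2]
    - [0, 0, -2]
    - [0, 0, -2]
    - [0, 0, -2]
    - [0, 0, -2]
  turn: [0, 0, 0, 0, 0]
  force: 6

```text
time_s: 21.75
eef_pos: [0.662, -0.2339, 0.0958]
orientation: [-1.113, 1.346, -1.349]
ft_force: [3.0, -0.7, 1.6]
gripper_width: 0.0139
```

```bash
python3 - <<'E'
from ov import *
s=robot.sense();print(s["eef_pos"],s["gripper_width"],s["time_s"],s["moment"],s["ft_force"])
a=robot.capture("side")[:,:,::-1].copy()
crop(a,"s19",(80,170,290,380),7)
E
```

```text
[ 0.66199921 -0.23388941  0.09580362] 0.013903426246923159 21.75 [-0.08366537 -0.18520854  0.00915126] [ 2.96548395 -0.71793477  1.61988378]
```

View pics/s19.png

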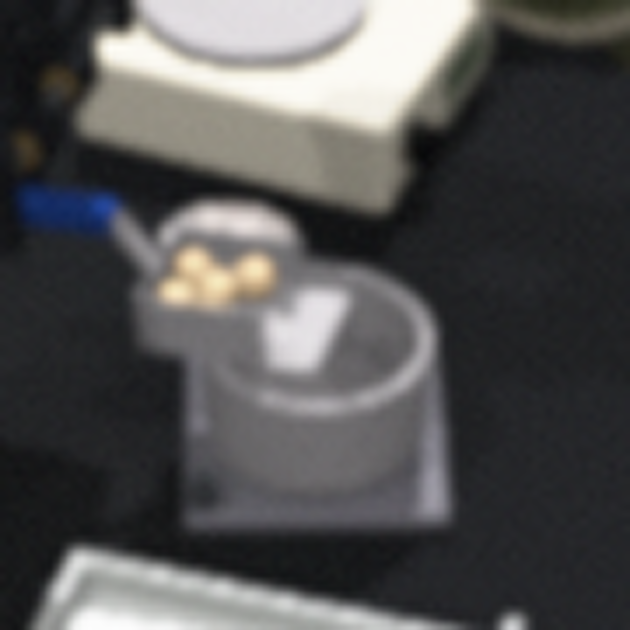

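Call:
jog_arm:
  linear:
    - [-1, 0.2, 3]
    - [-2, 0.4, 6]
    - [-3.5, 0.7, 9]
    - [-5, 1, 12]
    - [-7, 1.3, 15]
    - [-9, 1.7, 18]
    - [-11, 2.1, 21]
    - [-13, 2.4, 24]
    - [-13, 2.4, 24]
    - [-13, 2.4, 24]
  turn: [0, 0, 0, 0, 0, 0, 0, 0, 0, 0]
  force: 4

```text
time_s: 22.63
eef_pos: [0.6486, -0.2314, 0.1195]
orientation: [-1.113, 1.347, -1.348]
ft_force: [1.1, -1.3, 0.7]
gripper_width: 0.0138
```

```bash
python3 - <<'E'
from ov import *
s=robot.sense();print(s["eef_pos"],s["gripper_width"],s["time_s"],s["moment"],s["ft_force"])
a=robot.capture("side")[:,:,::-1].copy()
crop(a,"s20",(80,170,290,380),7)
E
```

```text
[ 0.64864005 -0.23143297  0.11952385] 0.013760171349033339 22.6333 [-0.08096615  0.00275973  0.02555058] [ 1.10544295 -1.34039595  0.66804355]
```

View pics/s20.png

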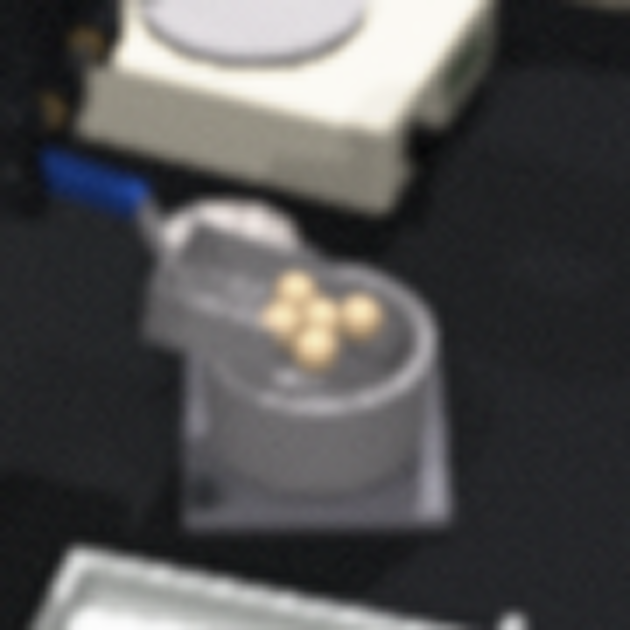

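Call:
jog_arm:
  linear:
    - [0, 0, 0]
    - [-2, 0.4, 3]
    - [-5, 0.9, 6]
    - [-8, 1.5, 9]
    - [-11, 2, 12]
    - [-13, 2.4, 14]
    - [-13, 2.4, 14]
    - [-13, 2.4, 14]
    - [-13, 2.4, 14]
    - [-13, 2.4, 14]
  turn: [0, 0, 0, 0, 0, 0, 0, 0, 0, 0]

```text
time_s: 23.52
eef_pos: [0.6357, -0.229, 0.1332]
orientation: [-1.113, 1.348, -1.348]
ft_force: [-0.2, -0.6, 1.8]
gripper_width: 0.0144
```

```bash
python3 - <<'E'
from ov import *
s=robot.sense();print(s["eef_pos"],s["gripper_width"],s["time_s"],s["moment"],s["ft_force"])
a=robot.capture("side")[:,:,::-1].copy()
crop(a,"s21",(80,170,290,380),7)
E
```

```text
[ 0.63570181 -0.22901488  0.1331551 ] 0.014367751032776599 23.5167 [0.05463384 0.08336757 0.00253208] [-0.17462532 -0.64540965  1.82149397]
```

View pics/s21.png

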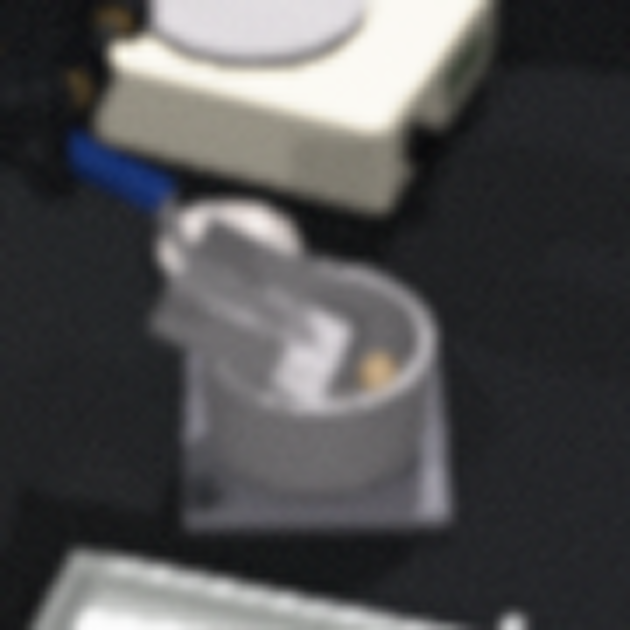

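Call:
jog_arm:
  linear:
    - [0, 0, 0]
    - [0, 0, 0]
    - [0, 0, 5]
    - [0, 0, 15]
    - [0, 0, 30]
    - [0, 0, 50]
    - [0, 0, 70]
    - [0, 0, 80]
    - [0, 0, 80]
  turn: [0, 0, 0, 0, 0, 0, 0, 0, 0]
  force: 30

```text
time_s: 24.32
eef_pos: [0.6364, -0.2293, 0.2164]
orientation: [-1.112, 1.343, -1.351]
ft_force: [-0.0, 0.9, -1.6]
gripper_width: 0.0136
```

```bash
python3 - <<'E'
from ov import *
s=robot.sense();print(s["eef_pos"],s["gripper_width"],s["time_s"],s["moment"],s["ft_force"])
a=robot.capture("side")[:,:,::-1].copy()
overlay(a,"side",s["eef_pos"],-.188,.35,"o22",(50,180,250,390),5)
E
```

```text
[ 0.63638004 -0.2292855   0.21637852] 0.01357383660123697 24.3167 [-0.03549155  0.08575927  0.00531955] [-0.03874426  0.91673554 -1.58260801]
```

View pics/o22.png

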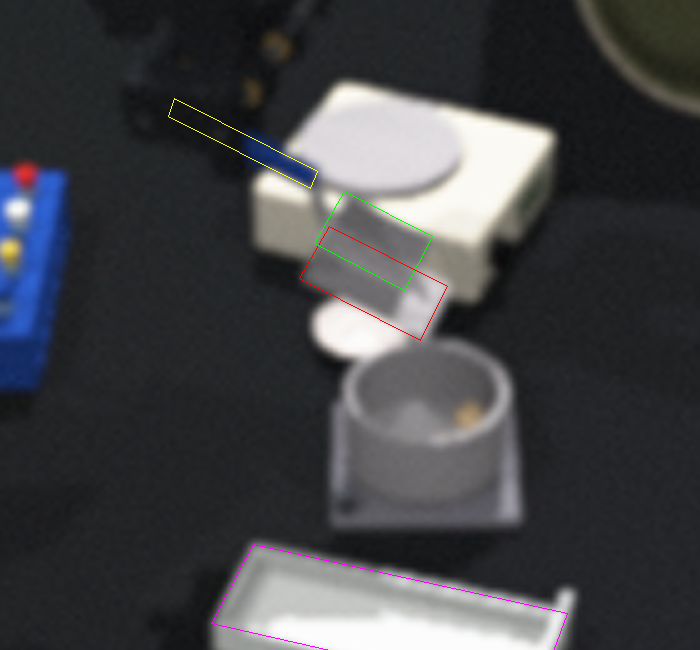

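Call:
jog_arm:
  linear:
    - [-1, 8, 0]
    - [-4, 25, 0]
    - [-8, 50, 0]
    - [-12, 80, 0]
    - [-17, 112, 0]
    - [-22, 144, 0]
    - [-27, 176, 0]
    - [-31, 208, 0]
    - [-36, 240, 0]
    - [-41, 272, 0]
    - [-46, 304, 0]
    - [-51, 336, 0]
    - [-56, 366, 0]
    - [-59, 390, 0]
    - [-61, 402, 0]
    - [-61, 404, 0]
    - [-61, 404, 0]
  turn: [0, 0, 0, 0, 0, 0, 0, 0, 0, 0, 0, 0, 0, 0, 0, 0, 0]

```text
time_s: 25.78
eef_pos: [0.5744, 0.175, 0.2125]
orientation: [-1.115, 1.347, -1.347]
ft_force: [-0.6, -0.0, -1.3]
gripper_width: 0.0136
```

```bash
python3 - <<'E'
from ov import *
s=robot.sense();print(s["eef_pos"],s["gripper_width"],s["time_s"],s["moment"],s["ft_force"])
a=robot.capture("side")[:,:,::-1].copy()
overlay(a,"side",s["eef_pos"],-.188,.35,"o23",(80,240,230,420),4)
a=robot.capture("top")[:,:,::-1].copy();crop(a,"t23",(150,250,320,470),5)
E
```

```text
[0.57435009 0.1750152  0.21254848] 0.013601795791565865 25.7833 [-0.02685599  0.070969    0.01165885] [-0.56647035 -0.01186816 -1.34283   ]
```

View pics/o23.png

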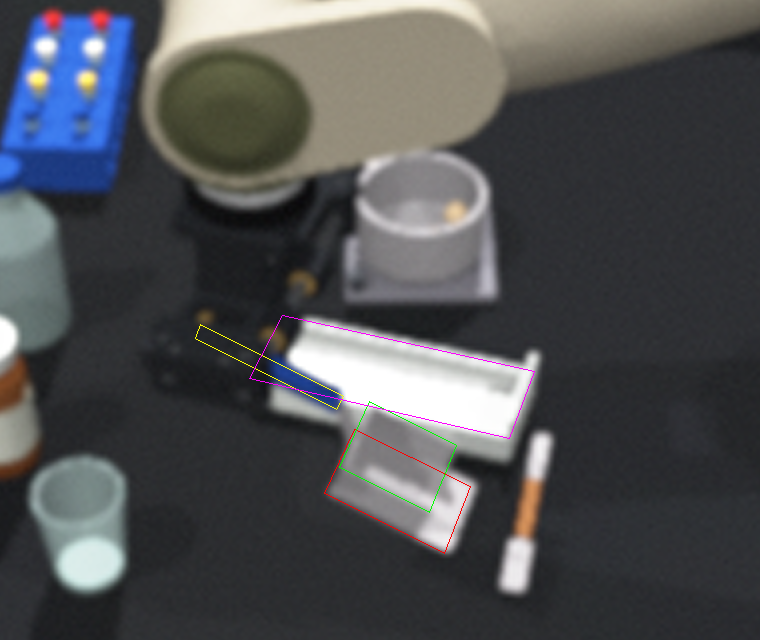

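View pics/t23.png

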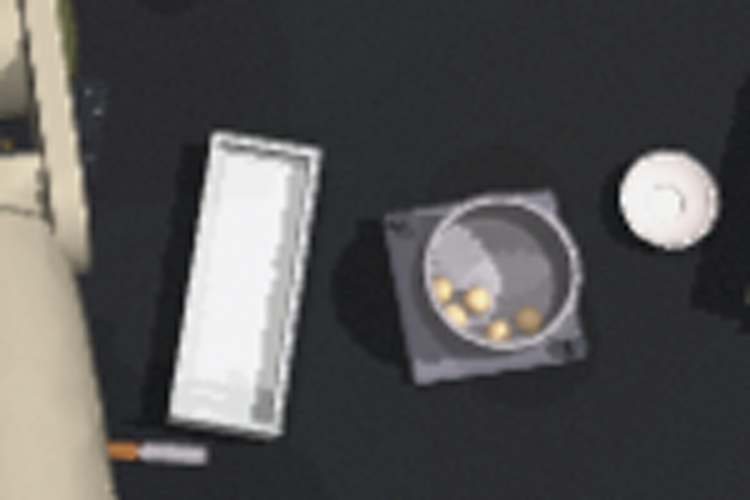

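Call:
jog_arm:
  linear:
    - [0, 0, -10]
    - [0, 0, -30]
    - [0, 0, -60]
    - [0, 0, -90]
    - [0, 0, -110]
    - [0, 0, -120]
    - [0, 0, -126]
    - [0, 0, -126]
    - [0, 0, -126]
  turn: [0, 0, 0, 0, 0, 0, 0, 0, 0]

```text
time_s: 26.63
eef_pos: [0.5753, 0.1748, 0.0882]
orientation: [-1.112, 1.347, -1.348]
ft_force: [0.9, 0.0, -1.0]
gripper_width: 0.0135
```

Call:
jog_arm:
  linear:
    - [0, 0, -2]
    - [0, 0, -4]
    - [4, -0.8, -9]
    - [8, -1.5, -15]
    - [12, -2.2, -21]
    - [15, -2.9, -27]
    - [18, -3.5, -33]
    - [21, -4, -39]
    - [23, -4.5, -44]
    - [25, -4.8, -49]
    - [26, -5, -52]
    - [26, -5, -54]
    - [26, -5, -54]
  turn: [0, 0, 0, 0, 0, 0, 0, 0, 0, 0, 0, 0, 0]
  force: 5

```text
time_s: 27.72
eef_pos: [0.6005, 0.17, 0.0329]
orientation: [-1.114, 1.348, -1.347]
ft_force: [-0.0, 0.4, -0.4]
gripper_width: 0.014
```

```bash
python3 - <<'E'
from ov import *
s=robot.sense();print(s["eef_pos"],s["gripper_width"],s["time_s"],s["moment"],s["ft_force"])
a=robot.capture("side")[:,:,::-1].copy()
overlay(a,"side",s["eef_pos"],-.188,.0,"o24",(80,240,230,420),4)
E
```

```text
[0.60054315 0.17003144 0.0328696 ] 0.014032718851690575 27.7167 [0.06013461 0.25735267 0.02104201] [-0.02908536  0.39446261 -0.39439842]
```

View pics/o24.png

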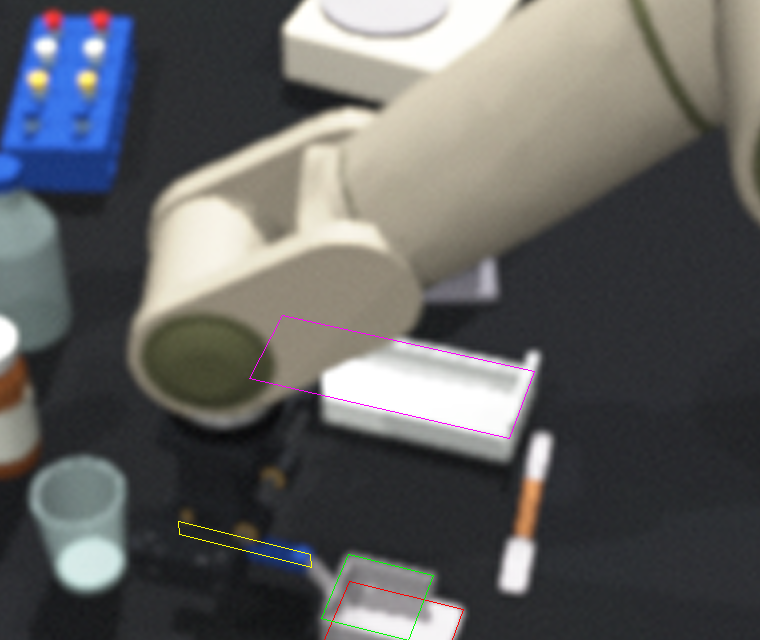

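Call:
jog_arm:
  linear:
    - [0, 0, 0]
    - [0, 0, 0]
    - [0, 0, 0]
    - [0, 0, 0]
    - [0, 0, 0]
    - [0, 0, 0]
  turn: [0, 0, 0, 0, 0, 0]
  hand: 50

```text
time_s: 28.27
eef_pos: [0.6007, 0.17, 0.0333]
orientation: [-1.113, 1.348, -1.348]
ft_force: [0.3, -0.4, -0.1]
gripper_width: 0.0498
```

Call:
jog_arm:
  linear:
    - [0, 0, 15]
    - [0, 0, 40]
    - [0, 0, 70]
    - [0, 0, 100]
    - [0, 0, 130]
    - [0, 0, 160]
    - [-30, 0, 180]
    - [-70, 0, 180]
    - [-110, 0, 180]
    - [-150, -20, 180]
    - [-190, -40, 180]
    - [-230, -60, 180]
    - [-230, -60, 180]
  turn: [0, 0, 0, 0, 0, 0, 0, 0, 0, 0, 0, 0, 0]

```text
time_s: 29.35
eef_pos: [0.3662, 0.1091, 0.2128]
orientation: [-1.115, 1.349, -1.347]
ft_force: [0.3, -0.8, 0.8]
gripper_width: 0.0501
```

```bash
python3 - <<'E'
from ov import *
s=robot.sense();print(s["eef_pos"],s["gripper_width"],s["time_s"],s["ft_force"])
a=robot.capture("side")[:,:,::-1].copy()
overlay(a,"side",(.6005,.170,.033),-.188,.0,"o25",(110,270,220,410),4)
a=robot.capture("top")[:,:,::-1].copy();crop(a,"t25",(100,300,190,500),2.5)
E
```

```text
[0.3661525  0.10908138 0.21282478] 0.05011002345480419 29.35 [ 0.2624431  -0.79748552  0.80707457]
```

View pics/o25.png

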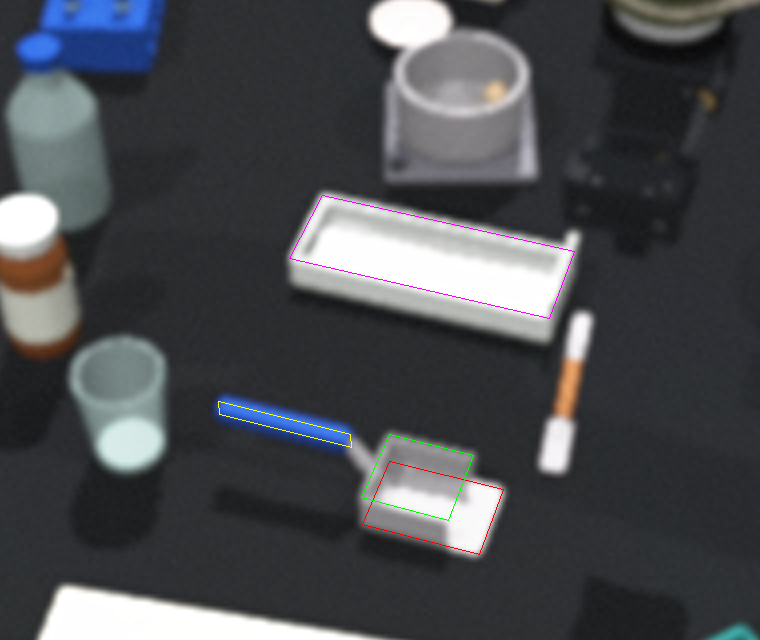

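View pics/t25.png

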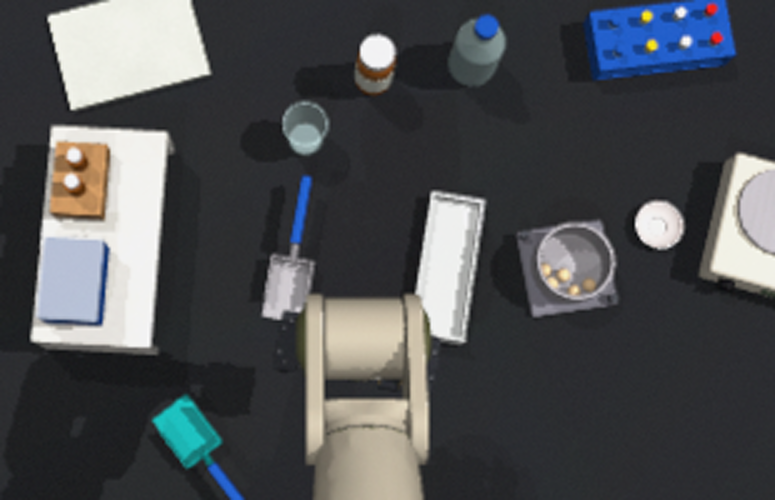

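Call:
jog_arm:
  linear:
    - [0, 0, 0]
    - [0, 0, 0]
    - [0, 0, 0]
    - [0, 0, 0]
  turn: [0, 0, 0, 0]

```text
time_s: 29.78
eef_pos: [0.3713, 0.1103, 0.213]
orientation: [-1.114, 1.348, -1.347]
ft_force: [-0.1, -0.2, -0.6]
gripper_width: 0.05
```

```bash
python3 - <<'E'
from h import *
import pickle
M=pickle.load(open("m0.pkl","rb"))
robot.capture("top")
for n in("beaker","spatula","dish"):
    m=robot.spot_in("top",n);print(n,[x["location"] for x in m[:1]],M["top",n][0]["location"])
print(robot.finish_job(),robot.sense()["time_s"])
E
```

```text
beaker [[153.7, 313.3]] [154.5, 311.0]
spatula [] [238.5, 334.7]
dish [[187.5, 457.3]] [187.2, 454.7]
the job is handed in; nothing more can be done
the job is handed in; nothing more can be done
```

The job is done and handed in at about 30 s of the 72 s allowed.

- **Draw out and re-grip:** I drew the steel scoop out from under the shelf by its bowl, set it flat on the open bench, then took it by the blue handle. I left the pink and turquoise scoops alone.
- **Scoop and pour:** I scooped all five balls against the tray's backstop and tipped them into the jar with the scoop resting on the rim. None are left in the tray; you asked for at least three, so nothing remained to stay behind.
- **Finish:** The scoop lies flat between the shelf and the tray, the gripper is open, and the arm is clear of everything.

**Last checks:**
- The final top picture shows five balls in the jar, an empty tray and none on the bench. The side camera shows only one ball because the jar wall hides the rest.
- The scoop model drawn over the last side picture, taken with the gripper already away, fits a flat pose.
- The network places the beaker and dish within about 3 pixels of their starting spots, which is its usual scatter.
- The spatula check failed: the network missed it in the last top picture, where the arm partly covers it. It looks unmoved in the side picture.
- The largest force I read at the wrist was about 15 N.

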